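Photograph the opened pebble tubes with a two-stage release

TASK

Swing the caps of all the tubes in the rack wide open, past upright or nearly so, and lay the checked scale bar flat along the white inlay on the rack's ledge. Then take the photo with the desk release: press its button to the halfway stop, pause there for a second, then press it fully down and let go. Afterwards press every cap flat shut, with the tubes still standing in their wells, lay the scale bar flat in the dark tray, and leave everything else on the shelf where it is.

Things in the scene. Friction and masses are not known exactly. Their poses are not given: they have to be found in the camera images.
- rack: Fixed wooden rack: block 74 x 340 x 50 mm, four square wells (51 mm wide, floor at z = 6 mm) at own y = -120, -40, 40, 120 mm; one or two are empty. Origin: on the shelf under the block's centre; z up; +x points away from the robot, where a flat ledge 8 mm high reaches to x = 160 mm. White inlay on it, 46 mm (x) by 180 mm (y), centred at x = 125, y = 0, z = 8 mm.
- tube_a: White plastic tube, 48 mm across, 110 mm tall, 200 g, standing loose in a well of the rack (None if absent in this run). Origin: centre of its underside. Own z is up; own +x points from its cap's hinge to its cap's knob (roughly away from the robot).
- cap_a (a joint): Hinge of tube_a's grey cap, rad: 0 shut flat (may start ajar), 1.57 upright, stop 1.9; swings up and over to the tube's -x. Stiff: the cap stays where it is left. Hinge line: along the tube's y at rim height, 27 mm from the tube's axis on its -x side. Cap: disc 52 mm across, its top 7.5 mm above the rim when shut.
- knob_a (a point): Centre of the round knob (16 mm ball) on the free edge of cap_a. In the cap's plane it is 68 mm from the hinge line, and 6 mm above it when shut, so 41 mm from the tube's axis. Pinched from the sides (along the tube's y) the ball turns easily between the pads as the cap swings.
- tube_b: White plastic tube, 48 mm across, 110 mm tall, 200 g, standing loose in a well of the rack (None if absent in this run). Origin: centre of its underside. Own z is up; own +x points from its cap's hinge to its cap's knob (roughly away from the robot).
- cap_b (a joint): Hinge of tube_b's grey cap, rad: 0 shut flat (may start ajar), 1.57 upright, stop 1.9; swings up and over to the tube's -x. Stiff: the cap stays where it is left. Hinge line: along the tube's y at rim height, 27 mm from the tube's axis on its -x side. Cap: disc 52 mm across, its top 7.5 mm above the rim when shut.
- knob_b (a point): Centre of the round knob (16 mm ball) on the free edge of cap_b. In the cap's plane it is 68 mm from the hinge line, and 6 mm above it when shut, so 41 mm from the tube's axis. Pinched from the sides (along the tube's y) the ball turns easily between the pads as the cap swings.
- tube_c: White plastic tube, 48 mm across, 92 mm tall, 200 g, standing loose in a well of the rack (None if absent in this run). Origin: centre of its underside. Own z is up; own +x points from its cap's hinge to its cap's knob (roughly away from the robot).
- cap_c (a joint): Hinge of tube_c's grey cap, rad: 0 shut flat (may start ajar), 1.57 upright, stop 1.9; swings up and over to the tube's -x. Stiff: the cap stays where it is left. Hinge line: along the tube's y at rim height, 27 mm from the tube's axis on its -x side. Cap: disc 52 mm across, its top 7.5 mm above the rim when shut.
- knob_c (a point): Centre of the round knob (16 mm ball) on the free edge of cap_c. In the cap's plane it is 68 mm from the hinge line, and 6 mm above it when shut, so 41 mm from the tube's axis. Pinched from the sides (along the tube's y) the ball turns easily between the pads as the cap swings.
- tube_d: White plastic tube, 48 mm across, 92 mm tall, 200 g, standing loose in a well of the rack (None if absent in this run). Origin: centre of its underside. Own z is up; own +x points from its cap's hinge to its cap's knob (roughly away from the robot).
- cap_d (a joint): Hinge of tube_d's grey cap, rad: 0 shut flat (may start ajar), 1.57 upright, stop 1.9; swings up and over to the tube's -x. Stiff: the cap stays where it is left. Hinge line: along the tube's y at rim height, 27 mm from the tube's axis on its -x side. Cap: disc 52 mm across, its top 7.5 mm above the rim when shut.
- knob_d (a point): Centre of the round knob (16 mm ball) on the free edge of cap_d. In the cap's plane it is 68 mm from the hinge line, and 6 mm above it when shut, so 41 mm from the tube's axis. Pinched from the sides (along the tube's y) the ball turns easily between the pads as the cap swings.
- scale_bar: Wooden photo scale bar with black checks on top, 150 mm long (own y), 30 mm wide (own x), 18 mm high, 70 g, loose. Origin: centre of its underside.
- tray: Shallow dark wooden tray, fixed to the shelf, 230 mm (own x) by 120 mm (own y), outer height 22 mm, walls 6 mm, floor 6 mm thick. Origin: centre of its underside. The bar fits in it along the tray's x.
- release_top (a point): Centre of the top face of the round aluminium two-stage button (38 mm across) of the camera's desk release, a fixed black box 90 x 90 x 34 mm. The button's top is 57 mm above the shelf when it is up; it is pressed straight down.
- release_first (a joint): First stage of the button, m, 0 up to 0.008 at the halfway stop. Springs back; takes about 1.6 N to start and 3.2 N to reach the halfway stop.
- release_second (a joint): Second stage of the button, m, 0 to 0.005 fully down, beyond the halfway stop. Springs back; gives way only at about 12 N and needs about 15 N to go fully down. The button's top moves by the sum of both stages, 13 mm in all.
- glasses_case: Bystander: red sunglasses case, 65 x 155 x 43 mm, near the robot. Origin: centre of its underside.
- shoe_tree: Bystander: wooden shoe tree, about 250 x 66 x 44 mm, at the right side. Origin: centre of its underside.
- key_ring: Bystander: steel key ring 44 mm across with keys reaching out to 76 mm, lying flat. Origin: centre of the ring, underside.
- amber_bottle: Bystander: amber glass bottle, 66 mm across, 150 mm tall, at the far left. Origin: centre of its underside.
- jar: Bystander: jar, 72 mm across, 75 mm tall, at the far right. Origin: centre of its underside.
- lens: Bystander: hand lens lying flat, 68 mm across with a 90 mm handle along its own -x, 10 mm thick. Origin: under the centre of the glass.

How it is judged:
By the outcome, as a careful person would: the job done as asked, in the order asked, and still so for the second after the job is handed in, with the robot touching nothing.
Of tube_a, tube_b, tube_c, tube_d only 2 to 3 are there at a start; the rules pass over those that are not, and their reading is None.
At some moment in a run one of scale_bar may be knocked a few centimetres aside while the robot is not near it.
Once in a run the grip may slacken for a moment while it holds something.
It also fails if it takes over 210 s, if anything falls off the work surface, if the arm or the gripper's body presses on something with over 40 N, if the wrist force passes 120 N, or if a joint passes its speed limit or range.

ROBOT

A 6-joint arm with a two-finger parallel gripper is mounted at the origin on the work surface. World frame = base frame: x ahead of the robot, y to its left, z up, the work surface at z = 0. Lengths are in m, angles in rad, forces in N, time in s.
With the tool pointing down it reaches from about 0.25 to 0.775 m from the base axis. Payload 4 kg.
Tool frame: the origin (TCP) lies at the very end of the fingers, on their centre line; the grasp point (between the pads) lies 19 mm behind it; z points along the fingers, y is the line along which they close (so a half turn about z gives the same grasp; the last joint's range is limited). The gripper opens to 85 mm and grips with 20 to 120 N. Pads are 22 mm wide; open, the fingers measure 114 mm over their backs; the gripper's body (76 mm by 85 mm) begins 54 mm behind the grasp point. The pads swing forward as they close: fully open they stand 13 mm farther back than shut.
Start: joints at [-1.323, 0.087, 1.371, -0, 1.684, -0.103], TCP at [0.189, -0.517, 0.204] pointing down, gripper open.
Joint ranges: [-3.1, 3.1], [-0.76, 2.03], [0.27, 2.55], [-1.08, 4.22], [0.17, 2.65], [-2.57, 2.57]. Speed limits (rad/s): [2.79, 2.79, 3.14, 3.14, 3.14, 3.14].

INTERFACE

Orientations are given as a rotation vector (axis times angle).
In Python, from plant import bot gives the robot as it stands. The module is installed in compiled form; this text tells all that it offers.
- The arm moves only by the shell command python3 -m inch 'ROWS' [OPENING] [FORCE]. ROWS is JSON, a list that holds one entry, the list of rows, each a list of 4 numbers: the shift along the world's x, y, z in cm, then the turn about the world's z in degrees. A call has 1 to 8 rows; each row shifts and turns the commanded pose from where the row before left it; what a row does not reach is not made up. A row lasts 1/12 s, in which the tool goes at most 41.7 mm and 7.16 degrees, less where a joint would pass 70% of its speed; a pose out of reach is approached as far as the arm can. A call is refused whole if a number of a shift passes 4.17 or a number of a turn 7.16, either way. A call with a gripper value outside its range is refused whole. OPENING is the opening in per cent of the stroke, from 0 (shut) to 100 (fully open), set as the call begins (- or left out, the last holds). The fingers move at their own pace and stop on an object; FORCE is the grip in N (left out, the last holds). Time passes only in rows, so rows that do not move let the fingers close. It gives the time, the measured TCP pose, the force, the opening and the grip force at its end, in the units of the state.
- bot.get_state(): the state, without advancing time (a new reading comes with each control period).
- bot.get_image(name): name is "scene" or "top" or "wrist"; returns the picture (420x560x3 uint8, red, green, blue); there is no depth.
- bot.calibration(name): a dict with "mtx" (3x3 intrinsics, pixels), "cam_to_world" (4x4, takes a point from camera to world coordinates). Camera axes: x right, y up, looking along -z (the intrinsics and any distortion apply to the point x, -y, -z); pixel columns grow to the right and rows downward; lengths in m; the calibration is good to about 2 mm. The wrist camera is an equidistant fisheye: a pixel r from the principal point sees the ray r / f radians off the axis. A picture is of the moment at which its call begins: read the wrist's pose just before it. calibration takes no time and is no camera call; for the wrist camera it gives the pose at the moment of the call.
- bot.close_job(): hands the job in; it is judged then, once.
The state is a dict: "clock": time; "joints": joint angles; "qd": joint speeds; "joint_torque": joint torques, N m; "tcp_pos": TCP position; "tcp_rot": TCP orientation; "wrist_force": force on the tool from outside, world axes, zero at the start; "wrist_torque": the same for the moment, N m; "opening": finger opening in m; "finger_force": force on a finger pad.
Only numpy, scipy, OpenCV 4.12 (cv2) and the standard library are available. Lean on these libraries where they do the work, as an engineer would, in place of code of your own. Each camera call takes 0.05 s, during which the arm holds its last target. There are 200 camera calls.

## Working session

There is one attempt and no reset: what is moved stays moved. The work goes in short steps, Python scripts to look and compute and a shell command to move; the robot and the scene stay as the last step left them, time stands still between calls to the robot, and variables do not carry over. Pictures are saved under pics/ and viewed, at most 14 in all, crops included, and the job is handed in when it is done.

```bash
mkdir -p pics; cat > h.py <<'E'
import numpy as np, cv2
from plant import bot
def save(name,fn,crop=None,scale=1):
    im=bot.get_image(name); 
    cv2.imwrite('pics/raw_'+fn,im[:,:,::-1])
    o=im[:,:,::-1]
    if crop: o=o[crop[1]:crop[3],crop[0]:crop[2]]
    if scale!=1:o=cv2.resize(o,None,fx=scale,fy=scale,interpolation=cv2.INTER_CUBIC)
    cv2.imwrite('pics/'+fn,o); return im
def ray(name,u,v,cal=None):
    c=cal or bot.calibration(name);K=np.array(c['mtx']);T=np.array(c['cam_to_world'])
    x=(u-K[0,2])/K[0,0];y=(v-K[1,2])/K[1,1]
    if name=='wrist':
        r=np.hypot(x,y);s=np.sin(r)/r if r>1e-9 else 1;d=np.array([x*s,-y*s,-np.cos(r)])
    else: d=np.array([x,-y,-1])
    return T[:3,3],T[:3,:3]@d
def pt(name,u,v,z,cal=None):
    o,d=ray(name,u,v,cal);return o+d*(z-o[2])/d[2]
def proj(name,p,cal=None):
    c=cal or bot.calibration(name);K=np.array(c['mtx']);T=np.array(c['cam_to_world'])
    q=T[:3,:3].T@(np.array(p)-T[:3,3]);x,y,z=q[0],-q[1],-q[2]
    if name=='wrist':
        r=np.hypot(x,y);t=np.arctan2(r,z);x,y=x/r*t,y/r*t
    else:x,y=x/z,y/z
    return K[0,0]*x+K[0,2],K[1,1]*y+K[1,2]
def two(a,ua,b,ub):
    o1,d1=ray(a,*ua);o2,d2=ray(b,*ub)
    s=np.linalg.lstsq(np.c_[d1,-d2],o2-o1,rcond=None)[0]
    p,q=o1+s[0]*d1,o2+s[1]*d2
    return (p+q)/2,np.linalg.norm(p-q)
E
python3 - <<'E'
from h import *
save('top','top0.png',scale=1.4);save('scene','scene0.png',scale=1.4)
np.set_printoptions(precision=3,suppress=True)
for n in('top','scene','wrist'):print(n,bot.calibration(n))
print(bot.get_state())
E
```

```text
top {'mtx': array([[393.337,   0.   , 282.912],
       [  0.   , 393.337, 216.423],
       [  0.   ,   0.   ,   1.   ]]), 'cam_to_world': array([[ 0.012,  0.978, -0.209,  0.311],
       [-1.   ,  0.011, -0.004, -0.083],
       [-0.001,  0.209,  0.978,  1.091],
       [ 0.   ,  0.   ,  0.   ,  1.   ]])}
scene {'mtx': array([[481.017,   0.   , 283.187],
       [  0.   , 481.017, 207.232],
       [  0.   ,   0.   ,   1.   ]]), 'cam_to_world': array([[-0.5  , -0.663,  0.557,  1.18 ],
       [ 0.866, -0.388,  0.316,  0.286],
       [ 0.006,  0.64 ,  0.768,  1.011],
       [ 0.   ,  0.   ,  0.   ,  1.   ]])}
wrist {'mtx': array([[325.192,   0.   , 282.471],
       [  0.   , 325.192, 213.089],
       [  0.   ,   0.   ,   1.   ]]), 'cam_to_world': array([[ 0.343,  0.905,  0.251,  0.251],
       [-0.939,  0.331,  0.09 , -0.494],
       [-0.002, -0.267,  0.964,  0.373],
       [ 0.   ,  0.   ,  0.   ,  1.   ]])}
{'clock': 0.1, 'joints': array([-1.323,  0.088,  1.372, -0.   ,  1.684, -0.103]), 'qd': array([-0.002, -0.   , -0.003,  0.001,  0.   , -0.001]), 'joint_torque': array([  0.003, -35.301, -31.422,   0.   ,   0.008,   0.   ]), 'tcp_pos': array([ 0.189, -0.516,  0.203]), 'tcp_rot': array([-3.091, -0.548,  0.   ]), 'wrist_force': array([-0.583,  0.263, -0.036]), 'wrist_torque': array([-0.01 ,  0.016, -0.023]), 'finger_force': 0.0, 'opening': 0.08514806671504167}
```

View pics/top0.png

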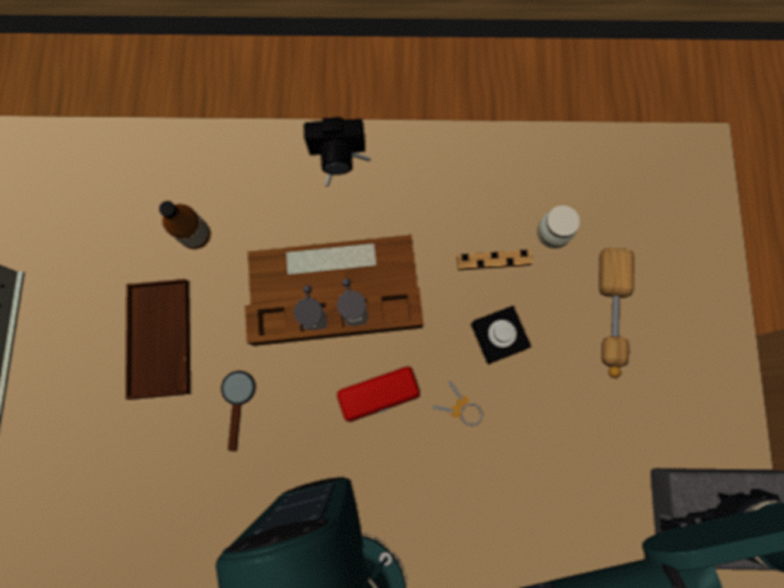

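View pics/scene0.png

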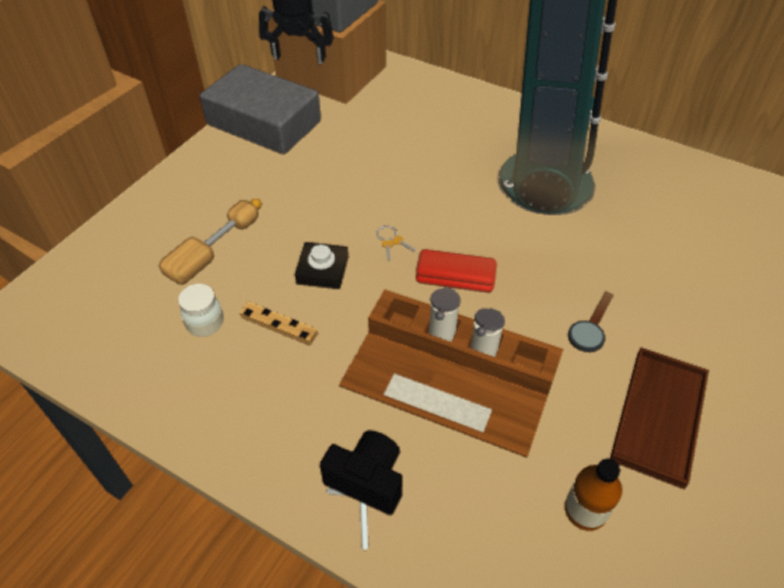

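Top view (1.4x): the rack is centred around (335,290) with two tubes at about (310,312) and (351,306), knobs at (307,289) and (347,283), and the inlay at (331,259). The bar is at (495,259), the release button at (502,333) and the tray at (158,339). Next I'll measure these with masks.

```bash
python3 - <<'E'
from h import *
np.set_printoptions(precision=4,suppress=True)
im=cv2.imread('pics/raw_top0.png');hsv=cv2.cvtColor(im,cv2.COLOR_BGR2HSV)
def rect(box,mask,z,nm,cam='top'):
    x0,y0,x1,y1=box;m=np.zeros(mask.shape,np.uint8);m[y0:y1,x0:x1]=mask[y0:y1,x0:x1]
    cs,_=cv2.findContours(m,cv2.RETR_EXTERNAL,cv2.CHAIN_APPROX_NONE);c=np.vstack([k for k in cs if len(k)>4])
    P=np.array([pt(cam,u,v,z)[:2] for u,v in c[:,0]]).astype(np.float32)
    r=cv2.minAreaRect(P*1000);print(nm,'c',np.array(r[0]),'size',np.array(r[1]),'ang',r[2])
H,S,V=cv2.split(hsv)
rect((195,170,280,200),((S<70)&(V>110)).astype(np.uint8),.008,'inlay')
rect((320,170,388,200),(((H<20)&(S>130))|(V<70)).astype(np.uint8),.018,'bar')
rect((85,195,140,290),(V<95).astype(np.uint8),.022,'tray')
rect((330,215,385,265),(V<60).astype(np.uint8),.034,'relbox')
rect((345,225,372,250),((S<60)&(V>120)).astype(np.uint8),.057,'button')
c=im[160:260,165:325];cv2.imwrite('pics/c1.png',cv2.resize(c,None,fx=5,fy=5,interpolation=cv2.INTER_CUBIC))
im2=cv2.imread('pics/raw_scene0.png');cv2.imwrite('pics/c2.png',cv2.resize(im2[200:290,255:405],None,fx=5,fy=5,interpolation=cv2.INTER_CUBIC))
E
```

```text
inlay c [633.4766  57.5472] size [ 45.3486 179.8333] ang 6.94653844833374
bar c [ 632.8477 -275.4152] size [ 33.0111 151.6838] ang 4.691568374633789
tray c [463.6657 387.9742] size [228.9063 124.8902] ang 6.056466579437256
relbox c [ 476.8977 -280.3704] size [86.8859 90.737 ] ang 21.789154052734375
button c [ 475.4881 -279.1653] size [48.147  48.1802] ang 44.664554595947266
```

View pics/c1.png

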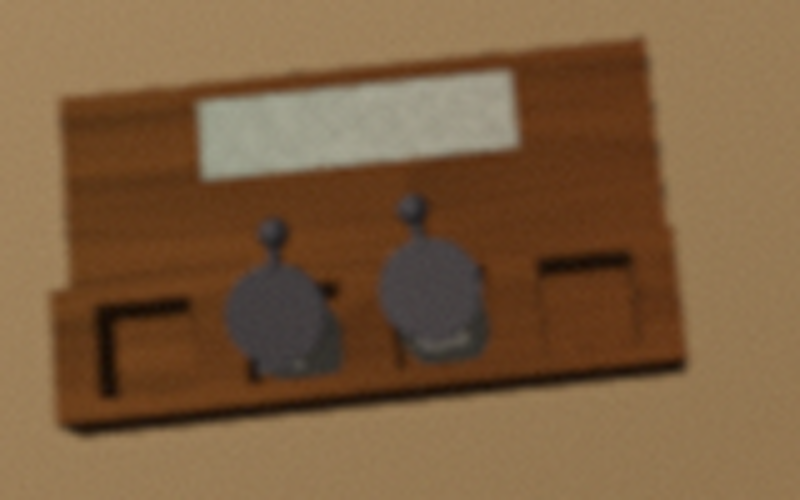

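View pics/c2.png

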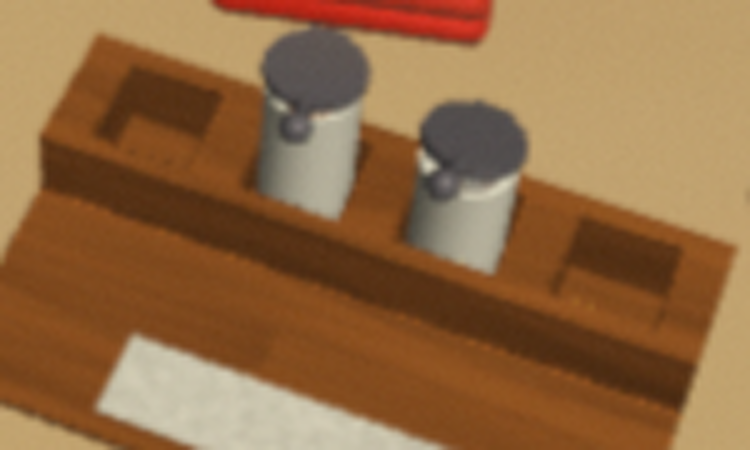

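Crops show both caps nearly shut. The knobs are at c1 (273,233) and (411,208), and at c2 (443,184) and (296,127). Wells 1 and 4 are empty.

```bash
python3 - <<'E'
from h import *
np.set_printoptions(precision=4,suppress=True)
A=lambda x,y:(165+x/5-.4,160+y/5-.4)
B=lambda x,y:(255+x/5-.4,200+y/5-.4)
for n,a,b in [('Lknob',(273,233),(443,184)),('Rknob',(411,208),(296,127)),('Lcap',(275,312),(474,143)),('Rcap',(430,290),(316,70))]:
    print(n,two('top',A(*a),'scene',B(*b)))
print('inlay scene corners')
for q in[(135,335),(97,408)]:print(pt('scene',*B(*q),.008))
for q in[(200,102),(202,180),(512,70),(520,148)]:print(pt('top',*A(*q),.008))
y=.12
for yaw in(.11,):
  c,s=np.cos(yaw),np.sin(yaw)
E
```

```text
Lknob (array([0.5418, 0.0823, 0.1226]), np.float64(0.0012356404695046707))
Rknob (array([0.5533, 0.0118, 0.1321]), np.float64(0.0014572569165770988))
Lcap (array([0.5035, 0.0816, 0.1098]), np.float64(0.0011375352392392043))
Rcap (array([0.5129, 0.0017, 0.1246]), np.float64(0.0013778073207381925))
inlay scene corners
[ 0.6198 -0.0359  0.008 ]
[ 0.6649 -0.0309  0.008 ]
[0.6458 0.1479 0.008 ]
[0.5995 0.1443 0.008 ]
[ 0.667  -0.0309  0.008 ]
[ 0.6204 -0.0364  0.008 ]
```

```bash
python3 -m inch '[[[3.7,2,0,6.2],[3.7,2,0,6.2],[3.7,2,0,6.2],[3.7,2,0,6.2],[3.7,2,0,6.2],[3.7,2,0,6.2]]]' 75 40; python3 -m inch '[[[3.7,2,0,6.2],[3.7,2,0,6.2],[3.7,2,0,6.2],[3.7,2,0,6.2],[3.7,2,0,6.2],[3.7,2.2,0,6.4],[0,0,-3,0],[0,0,0,0]]]'; python3 - <<'E'
from h import *
save('wrist','w1.png',scale=1.2);np.set_printoptions(precision=4,suppress=True)
print(np.array(bot.calibration('wrist')['cam_to_world']));s=bot.get_state();print(s['tcp_pos'],s['tcp_rot'])
E
```

```text
clock: 0.6
tcp_pos: [0.4103, -0.3962, 0.2033]
tcp_rot: [-2.752, -1.513, 0.0]
wrist_force: [0.6, -0.3, 0.0]
opening: 0.0643
finger_force: 0.0
clock: 1.27
tcp_pos: [0.6274, -0.274, 0.1663]
tcp_rot: [-2.117, -2.306, 0.004]
wrist_force: [-0.6, -0.3, -2.8]
opening: 0.0637
finger_force: 0.0
[[ 0.9965 -0.0826 -0.0131  0.6213]
 [ 0.0831  0.9615  0.262  -0.2097]
 [-0.009  -0.2622  0.965   0.3385]
 [ 0.      0.      0.      1.    ]]
[ 0.6263 -0.2754  0.1681] [-2.12   -2.3045  0.0051]
```

View pics/w1.png

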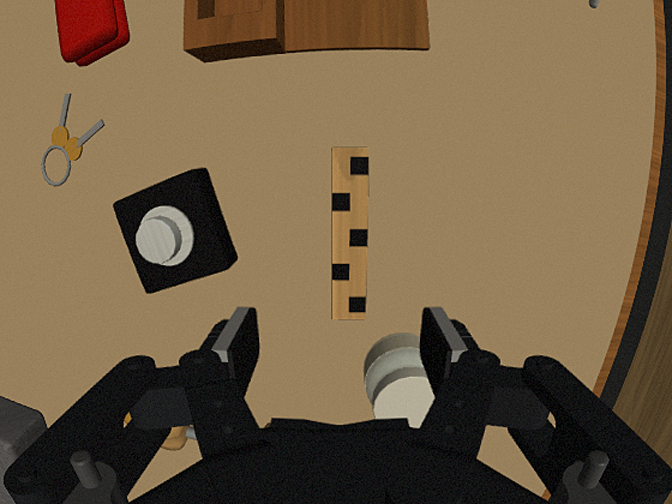

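The wrist view shows the bar with corners near (332,148), (367,148), (368,320) and (331,319) at 1.2x, the button top near (158,241), and the jar at (400,385).

```bash
python3 - <<'E'
from h import *
np.set_printoptions(precision=4,suppress=True)
P=[pt('wrist',u/1.2,v/1.2,.018) for u,v in[(332,148),(367,148),(368,320),(331,319)]]
print(np.array(P),np.mean(P,0))
d=(P[0]+P[1]-P[2]-P[3])/2;print(np.linalg.norm(d[:2]),'bar long axis deg',np.degrees(np.arctan2(d[1],d[0])))
for u,v in [(158,241)]:print('button',pt('wrist',u/1.2,v/1.2,.057))
s=bot.get_state();r=cv2.Rodrigues(s['tcp_rot'])[0];print(s['tcp_pos'],'psi',np.degrees(np.arctan2(r[1,0],r[0,0])))
E
```

```text
[[ 0.6126 -0.2069  0.018 ]
 [ 0.6409 -0.2044  0.018 ]
 [ 0.6567 -0.3542  0.018 ]
 [ 0.6235 -0.356   0.018 ]] [ 0.6334 -0.2804  0.018 ]
0.15003879355875027 bar long axis deg 95.127109632288
button [ 0.4797 -0.2863  0.057 ]
[ 0.6263 -0.2754  0.1681] psi 94.77391365480534
```

```bash
python3 -m inch '[[[0.6,0.7,-3,0],[0,0,-3.5,0],[0,0,-3.5,0],[0,0,-3,0],[0,0,-2,0],[0,0,-1.2,0],[0,0,0,0],[0,0,0,0]]]' 75 40; python3 -m inch '[[[0,0,0,0],[0,0,0,0],[0,0,0,0],[0,0,0,0],[0,0,0,0],[0,0,0,0]]]' 0 50;  python3 -m inch '[[[0,0,1,0],[0,0,2,0],[0,0,3,0],[0,0,3,0],[0,0,3,0],[0,0,3,0],[0,0,0,0]]]'
```

```text
clock: 1.98
tcp_pos: [0.6337, -0.2714, 0.0128]
tcp_rot: [2.13, 2.309, 0.0]
wrist_force: [-0.4, 0.2, 0.3]
opening: 0.0641
finger_force: 0.0
clock: 2.48
tcp_pos: [0.6342, -0.2703, 0.0122]
tcp_rot: [2.128, 2.31, 0.0]
wrist_force: [0.9, 0.9, -0.6]
opening: -0.0003
finger_force: 0.0
clock: 3.07
tcp_pos: [0.6373, -0.2719, 0.1723]
tcp_rot: [2.118, 2.3, 0.006]
wrist_force: [-0.4, 0.2, 1.7]
opening: -0.0002
finger_force: 0.0
```

```bash
python3 -m inch '[[[0,0,0,0],[0,0,0,0]]]' 70; cat >> h.py <<'E'
def psi():
    s=bot.get_state();r=cv2.Rodrigues(s['tcp_rot'])[0];return np.degrees(np.arctan2(r[1,0],r[0,0]))
def barw(zt=.018,box=None):
    """bar from wrist: wood-coloured hue + black checks near; returns centre, angle"""
    im=bot.get_image('wrist');cal=bot.calibration('wrist')
    hsv=cv2.cvtColor(im,cv2.COLOR_RGB2HSV);return im,hsv,cal
E
python3 - <<'E'
from h import *
np.set_printoptions(precision=4,suppress=True)
save('wrist','w2.png');s=bot.get_state();print(s['tcp_pos'],psi())
E
```

```text
clock: 3.23
tcp_pos: [0.6339, -0.2702, 0.1619]
tcp_rot: [2.128, 2.311, 0.0]
wrist_force: [0.4, -0.6, -0.7]
opening: 0.0236
finger_force: 0.0
[ 0.6333 -0.2699  0.1604] 94.70325861919393
```

View pics/w2.png

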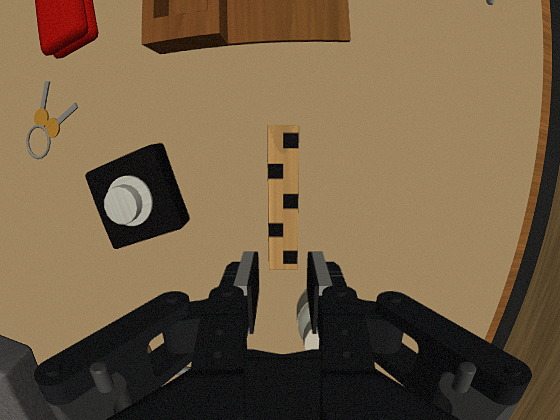

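Missed: the fingers closed just above the bar, which still lies at (283,198). I'll go lower, more slowly.

```bash
python3 -m inch '[[[0,-0.2,-2.5,0],[0,0,-2.5,0],[0,0,-2.5,0],[0,0,-2.5,0],[0,0,-2.5,0],[0,0,-1.5,0],[0,0,0,0],[0,0,0,0]]]' 75 50; python3 -c "
from plant import bot;print(bot.get_state()['tcp_pos'])"
```

```text
clock: 3.95
tcp_pos: [0.6321, -0.2713, 0.0186]
tcp_rot: [-2.124, -2.306, 0.002]
wrist_force: [0.3, -0.2, 1.0]
opening: 0.064
finger_force: 0.0
[ 0.63208294 -0.27128244  0.01855803]
```

```bash
python3 -m inch '[[[0,0,-1,0],[0.1,0,-0.6,0],[0,0,0,0],[0,0,0,0]]]' 75 50; python3 -m inch '[[[0,0,0,0],[0,0,0,0],[0,0,0,0],[0,0,0,0],[0,0,0,0],[0,0,0,0]]]' 0 50
```

```text
clock: 4.28
tcp_pos: [0.6351, -0.2722, 0.0059]
tcp_rot: [2.128, 2.311, 0.0]
wrist_force: [-0.2, -0.1, -0.1]
opening: 0.0641
finger_force: 0.0
clock: 4.78
tcp_pos: [0.6351, -0.2723, 0.006]
tcp_rot: [2.128, 2.31, 0.0]
wrist_force: [-0.3, -0.6, -0.5]
opening: 0.0002
finger_force: 0.0
```

```bash
python3 - <<'E'
from h import *
save('wrist','w3.png',crop=(150,60,450,330),scale=2)
E
```

```text
(no output)
```

View pics/w3.png

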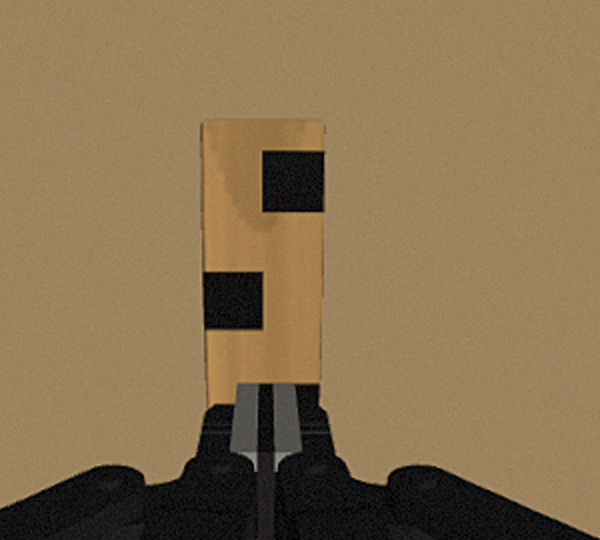

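The fingers appear shut on top of the bar: the tips are at (265,383) and the bar is under them. I'll check where the TCP projects.

```bash
python3 - <<'E'
from h import *
np.set_printoptions(precision=4,suppress=True)
s=bot.get_state();p=s['tcp_pos'];R=cv2.Rodrigues(s['tcp_rot'])[0];c=bot.calibration('wrist')
print(s['opening'],s['finger_force'],p,s['wrist_force'],np.array(c['cam_to_world'])[:3,3])
for k in(0,.005,.01,.015,.02,.03):
    u,v=proj('wrist',p-R[:,2]*k);print(k,u,v,'crop',2*(u-150),2*(v-60))
for y in(-.204,):print(2*(np.array(proj('wrist',[.627,y,.018]))-[150,60]))
E
```

```text
0.00023197086063017966 0.0 [ 0.6351 -0.2723  0.0059] [-0.8404  0.608   1.0986] [ 0.6285 -0.2058  0.1759]
0 284.29301010170724 246.8573058608966 crop 268.5860202034145 373.7146117217932
0.005 284.3441541089207 250.19859472248567 crop 268.6883082178414 380.39718944497133
0.01 284.3979325053512 253.71849075027188 crop 268.7958650107024 387.43698150054377
0.015 284.454540148338 257.4308130698871 crop 268.90908029667605 394.8616261397742
0.02 284.5141898237723 261.3507323482416 crop 269.0283796475446 402.7014646964832
0.03 284.6435671125491 269.88172584628956 crop 269.28713422509816 419.7634516925791
[259.0457 122.246 ]
```

```bash
python3 -m inch '[[[0,0,0.5,0],[0,0,0,0],[0,0,0,0],[0,0,0,0],[0,0,0,0]]]' 70; python3 -m inch '[[[0,0,-0.5,0],[0,0,-0.5,0],[0,0,0,0],[0,0,0,0]]]';python3 -m inch '[[[0,0,-0.3,0],[0,0,0,0]]]';python3 -m inch '[[[0,0,-0.3,0],[0,0,0,0]]]'
```

```text
clock: 5.25
tcp_pos: [0.635, -0.2723, 0.0108]
tcp_rot: [2.128, 2.311, 0.0]
wrist_force: [-0.7, 0.5, 0.5]
opening: 0.0591
finger_force: 0.0
clock: 5.58
tcp_pos: [0.6343, -0.2719, -0.0004]
tcp_rot: [-2.127, -2.309, 0.001]
wrist_force: [0.6, -0.2, -0.5]
opening: 0.0598
finger_force: 0.0
clock: 5.75
tcp_pos: [0.6348, -0.2722, -0.0028]
tcp_rot: [-2.128, -2.31, 0.0]
wrist_force: [0.5, -0.2, -0.5]
opening: 0.06
finger_force: 0.0
clock: 5.92
tcp_pos: [0.6347, -0.2722, -0.0058]
tcp_rot: [-2.128, -2.31, 0.0]
wrist_force: [0.2, 0.2, 0.5]
opening: 0.0598
finger_force: 0.0
```

```bash
python3 -m inch '[[[0,0,0,0],[0,0,0,0],[0,0,0,0],[0,0,0,0],[0,0,0,0],[0,0,0,0]]]' 0 50
```

```text
clock: 6.42
tcp_pos: [0.6351, -0.2723, -0.005]
tcp_rot: [2.128, 2.31, 0.0]
wrist_force: [-0.3, -1.2, -0.4]
opening: -0.0001
finger_force: 0.0
```

```bash
python3 - <<'E'
from h import *
a=bot.get_image('wrist')[100:330,150:430];b=bot.get_image('scene')[130:280,120:280]
a=cv2.resize(a,(400,329));b=cv2.resize(b,(400,375),interpolation=cv2.INTER_CUBIC)
o=np.zeros((380,800,3),np.uint8);o[:329,:400]=a;o[:375,400:]=b
cv2.imwrite('pics/m1.png',o[:,:,::-1])
E
```

```text
(no output)
```

View pics/m1.png

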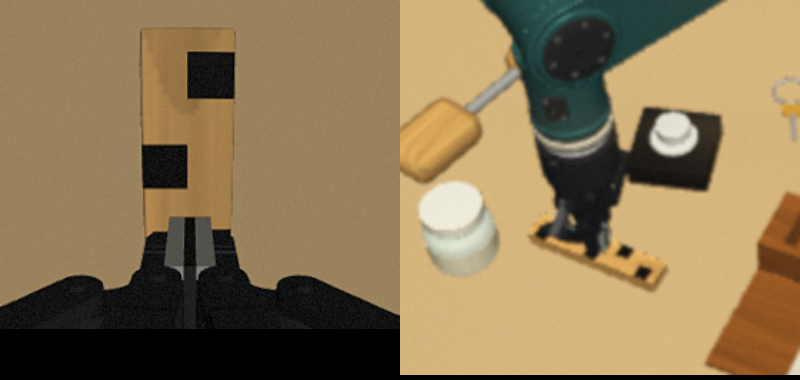

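The tips are still above the bar, so the real tip sits well behind the stated TCP. I'll find it by touching down gently.

```bash
for i in 1; do python3 -m inch '[[[0,0,-0.2,0],[0,0,0,0]]]';python3 -m inch '[[[0,0,-0.2,0],[0,0,0,0]]]';python3 -m inch '[[[0,0,-0.2,0],[0,0,0,0]]]'; python3 -m inch '[[[0,0,-0.2,0],[0,0,0,0]]]'; done | grep -E 'tcp_pos|force'
```

```text
tcp_pos: [0.6348, -0.2722, -0.0076]
wrist_force: [-0.9, -0.2, 0.5]
finger_force: 0.0
tcp_pos: [0.6352, -0.2724, -0.0092]
wrist_force: [0.7, 0.6, -0.8]
finger_force: 0.0
tcp_pos: [0.6353, -0.2724, -0.0094]
wrist_force: [-1.9, 0.6, 5.8]
finger_force: 3.1
tcp_pos: [0.6354, -0.2725, -0.0094]
wrist_force: [-4.2, 2.2, 12.4]
finger_force: 6.1
```

Contact with the 18 mm bar top came at TCP reading z = -0.0093, so the real tip is about 27 mm above the reported z. I'll grasp with that correction.

```bash
(python3 -m inch '[[[0,0,0.7,0],[0,0,0,0],[0,0,0,0],[0,0,0,0],[0,0,0,0],[0,0,0,0]]]' 70; python3 -m inch '[[[0,0,-0.8,0],[0,0,-0.5,0],[0,0,0,0]]]';python3 -m inch '[[[0,0,-0.3,0],[0,0,0,0]]]';python3 -m inch '[[[0,0,-0.3,0],[0,0,0,0]]]';python3 -m inch '[[[0,0,0,0],[0,0,0,0],[0,0,0,0],[0,0,0,0],[0,0,0,0],[0,0,0,0]]]' 0 50 ) | grep -E 'tcp_pos|force|open'
```

```text
tcp_pos: [0.6346, -0.2721, -0.0071]
wrist_force: [-0.4, 0.0, 0.3]
opening: 0.0595
finger_force: 0.0
tcp_pos: [0.6336, -0.2716, -0.0218]
wrist_force: [-0.4, 0.3, -0.0]
opening: 0.0598
finger_force: 0.0
tcp_pos: [0.6345, -0.272, -0.0232]
wrist_force: [0.3, -0.6, -0.1]
opening: 0.0597
finger_force: 0.0
tcp_pos: [0.6348, -0.2722, -0.0256]
wrist_force: [0.1, -0.6, 0.3]
opening: 0.0603
finger_force: 0.0
tcp_pos: [0.6354, -0.2724, -0.0247]
wrist_force: [0.2, 0.7, 1.4]
opening: 0.0288
finger_force: 52.3
```

```bash
(python3 -m inch '[[[0,0,1,0],[0,0,2,0],[0,0,2.5,0],[0,0,2.5,0],[0,0,2,0],[0,1,0,0],[0,2.5,0,1],[0,3.5,0,1]]]'; python3 -m inch '[[[0,3.5,0,0],[0,3.5,0,0],[0,3.5,0,0],[0,3.5,0,0],[0,3.5,0,0],[0,3.5,0,0],[0,2.5,0,0],[0,1.5,0,0]]]';python3 -m inch '[[[0,1,0,0],[0,0,0,0],[0,0,0,0]]]' )| grep -E 'tcp_pos|force|open|clock'; python3 - <<'E'
from h import *
im=save('wrist','w4.png');print(psi(),bot.get_state()['tcp_pos'])
E
```

```text
clock: 9.43
tcp_pos: [0.6344, -0.2035, 0.0743]
wrist_force: [0.2, 0.2, -0.3]
opening: 0.0288
finger_force: 52.0
clock: 10.1
tcp_pos: [0.6335, 0.0517, 0.0734]
wrist_force: [-0.2, -0.7, -1.0]
opening: 0.0287
finger_force: 52.0
clock: 10.35
tcp_pos: [0.6348, 0.057, 0.0744]
wrist_force: [0.7, -0.7, -0.3]
opening: 0.029
finger_force: 52.0
96.63668384369157 [0.63495555 0.05638602 0.07448087]
```

View pics/w4.png

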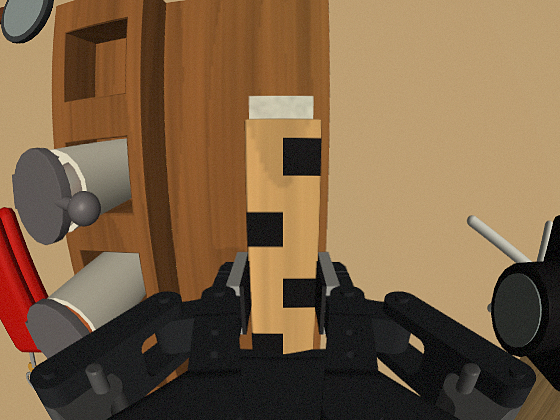

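The wrist view shows the held bar end at (246..321,118) and the inlay's far edge at (249..313,97).

```bash
python3 - <<'E'
from h import *
np.set_printoptions(precision=4,suppress=True)
i=(pt('wrist',249,97,.008)+pt('wrist',313,97,.008))/2
b=(pt('wrist',246,119,.117)+pt('wrist',321,119,.117))/2
y=np.radians(96.65);d=np.array([np.cos(y),np.sin(y),0])
print('inlay end',i,'centre',i-.09*d,np.linalg.norm(pt('wrist',249,97,.008)-pt('wrist',313,97,.008)));print('bar end',b,'centre',b-.075*d)
print(bot.get_state()['tcp_pos'])
E
```

```text
inlay end [0.6228 0.1431 0.008 ] centre [0.6332 0.0537 0.008 ] 0.04586317399045044
bar end [0.6263 0.1253 0.117 ] centre [0.635  0.0508 0.117 ]
[0.635  0.0564 0.0745]
```

```bash
(python3 -m inch '[[[-0.2,0.3,-1.5,0],[0,0,-2,0],[0,0,-2,0],[0,0,-1.5,0],[0,0,-1,0],[0,0,-0.5,0],[0,0,0,0],[0,0,0,0]]]'; python3 -m inch '[[[0,0,-0.3,0],[0,0,0,0]]]') | grep -E 'tcp_pos|force|open'
```

```text
tcp_pos: [0.6336, 0.06, -0.0096]
wrist_force: [0.2, -0.6, -0.2]
opening: 0.0287
finger_force: 52.0
tcp_pos: [0.6338, 0.0606, -0.0122]
wrist_force: [-0.4, 0.5, -1.1]
opening: 0.0291
finger_force: 52.0
```

```bash
(python3 -m inch '[[[0,0,-0.2,0],[0,0,0,0]]]'; python3 -m inch '[[[0,0,-0.2,0],[0,0,0,0]]]';python3 -m inch '[[[0,0,-0.1,0],[0,0,0,0]]]') | grep -E 'tcp_pos|wrist_force'
```

```text
tcp_pos: [0.6332, 0.0608, -0.0149]
wrist_force: [0.4, -0.2, -1.0]
tcp_pos: [0.6335, 0.0608, -0.0167]
wrist_force: [0.8, 0.6, 1.5]
tcp_pos: [0.6335, 0.0608, -0.0167]
wrist_force: [-1.3, -0.8, 5.0]
```

```bash
(python3 -m inch '[[[0,0,0,0],[0,0,0,0],[0,0,0,0],[0,0,1,0],[0,0,2.5,0],[0,0,3,0],[0,0,3,0],[0,0,3,0]]]' 60; python3 -m inch '[[[0,0,3,0],[0,0,3,-3],[-1,-0.2,0,-7],[-1,-0.2,0,-7],[-1,-0.2,0,-7],[-1,-0.2,0,-7],[-1,-0.2,0,-7],[-1,-0.2,0,-7]]]';python3 -m inch '[[[-1,-0.2,0,-7],[-1,-0.2,0,-7],[-0.5,0,0,-7],[0,0,0,-7],[0,0,0,-7],[0,0,0,-4],[0,0,0,0]]]') | grep -E 'tcp_pos|force|open|clock'; python3 - <<'E'
from h import *
im=save('wrist','w5.png',scale=1.4);print(psi(),bot.get_state()['tcp_pos'])
E
```

```text
clock: 12.4
tcp_pos: [0.6328, 0.0607, 0.1085]
wrist_force: [-0.3, -0.4, 0.6]
opening: 0.0513
finger_force: 0.0
clock: 13.07
tcp_pos: [0.5725, 0.0486, 0.1675]
wrist_force: [-0.1, 0.3, 0.7]
opening: 0.051
finger_force: 0.0
clock: 13.65
tcp_pos: [0.548, 0.0447, 0.1675]
wrist_force: [-0.4, -0.6, 0.6]
opening: 0.0513
finger_force: 0.0
12.787985181028857 [0.54798702 0.04469501 0.16739813]
```

View pics/w5.png

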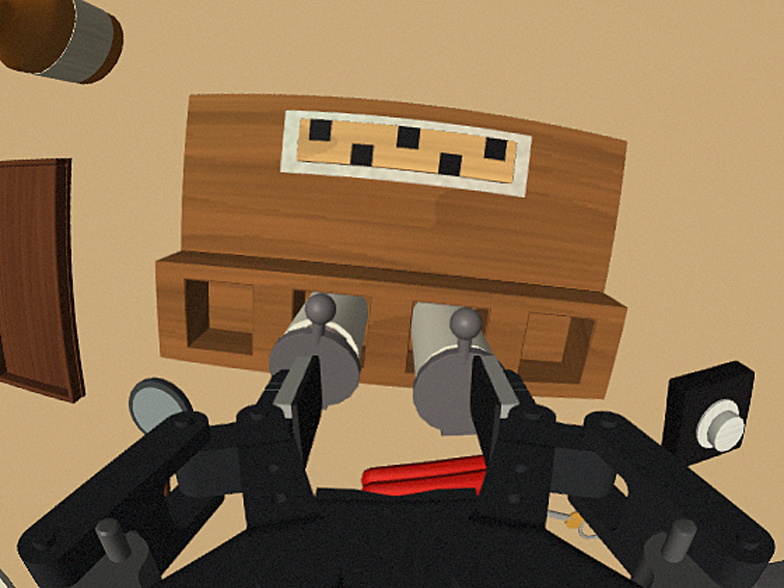

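The bar lies centred on the inlay. The knobs are at (320,306) and (465,323), and the cap discs at about (315,367) and (455,390), at 1.4x.

```bash
python3 - <<'E'
from h import *
np.set_printoptions(precision=4,suppress=True)
p=bot.get_state()['tcp_pos'];im=cv2.imread('pics/raw_w5.png')
for n,u,v,zz in [('L',320,306,(.110,.122)),('R',465,323,(.125,.132))]:
    for z in zz:
        q=pt('wrist',u/1.4,v/1.4,z);print(n,z,q)
# joint: triangulate wrist+top, wrist+scene
A=lambda x,y:(165+x/5-.4,160+y/5-.4);B=lambda x,y:(255+x/5-.4,200+y/5-.4)
for n,w,a,b in[('L',(320,306),(273,233),(443,184)),('R',(465,323),(411,208),(296,127))]:
    w=(w[0]/1.4,w[1]/1.4);print(n,two('wrist',w,'top',A(*a)),two('wrist',w,'scene',B(*b)))
E
```

```text
L 0.11 [0.5387 0.0825 0.11  ]
L 0.122 [0.5426 0.0813 0.122 ]
R 0.125 [0.5509 0.0093 0.125 ]
R 0.132 [0.5529 0.0109 0.132 ]
L (array([0.5421, 0.0823, 0.1207]), np.float64(0.001766573740416379)) (array([0.5426, 0.0815, 0.1229]), np.float64(0.0008534262823926062))
R (array([0.553 , 0.0118, 0.1334]), np.float64(0.0012942405903095563)) (array([0.5525, 0.0106, 0.1305]), np.float64(0.00010074229647642431))
```

```bash
python3 - <<'E'
from h import *
np.set_printoptions(precision=4,suppress=True)
im=cv2.imread('pics/raw_w5.png')
s=bot.get_state();R=cv2.Rodrigues(s['tcp_rot'])[0]
for u,v in[(316,358),(478,358)]:
  for z in(.195,.203):
    q=pt('wrist',u/1.4,v/1.4,z);print(z,R.T@(q-s['tcp_pos']))
E
```

```text
0.195 [ 0.0058 -0.0265 -0.0276]
0.203 [ 0.0092 -0.025  -0.0356]
0.195 [ 0.0058  0.029  -0.0276]
0.203 [ 0.0092  0.0274 -0.0356]
```

```bash
(python3 -m inch '[[[0.4,-1.7,0,0],[0.4,-1.7,0,0],[0,0,-2,0],[0,0,-2,0],[0,0,-1.5,0],[0,0,-1,0],[0,0,-0.5,0],[0,0,0,0]]]'; python3 -m inch '[[[0,0,0,0],[0,0,0,0]]]') | grep -E 'tcp_pos|force|open'; python3 - <<'E'
from h import *
im=save('wrist','w6.png',crop=(100,150,460,350),scale=2);print(psi(),bot.get_state()['tcp_pos'])
E
```

```text
tcp_pos: [0.5553, 0.0109, 0.0957]
wrist_force: [0.1, -0.2, -0.8]
opening: 0.0516
finger_force: 0.0
tcp_pos: [0.5569, 0.0107, 0.0983]
wrist_force: [-0.3, -1.2, -0.1]
opening: 0.0516
finger_force: 0.0
12.722276693075958 [0.5569606  0.01070124 0.09836514]
```

View pics/w6.png

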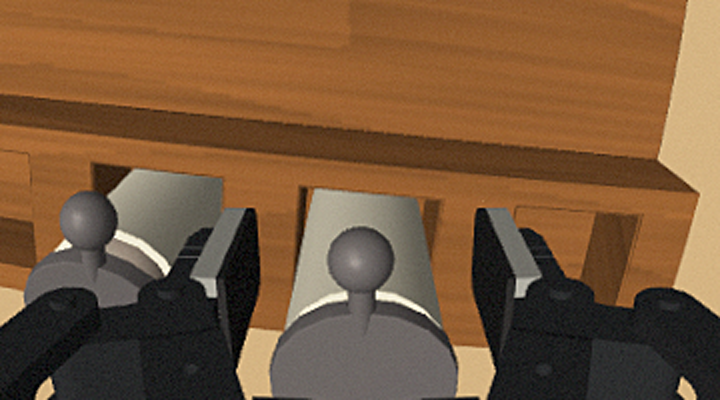

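The knob (361,258) sits centred between the pads. I'll close on it and swing it over the arc.

```bash
(python3 -m inch '[[[0,0,0,0],[0,0,0,0],[0,0,0,0],[0,0,0,0],[0,0,0,0]]]' 0 30; python3 -m inch '[[[-0.1,-0.02,0.4,0],[-0.2,-0.04,0.4,0],[-0.14,-0.03,0.4,0],[-0.15,-0.03,0.4,0],[0,0,0,0],[0,0,0,0]]]') | grep -E 'tcp_pos|force|open'
```

```text
tcp_pos: [0.5563, 0.0107, 0.0971]
wrist_force: [0.2, 0.5, 0.3]
opening: 0.0134
finger_force: 29.2
tcp_pos: [0.5503, 0.0095, 0.1134]
wrist_force: [0.5, 0.2, -0.3]
opening: 0.0134
finger_force: 29.3
```

```bash
(python3 -m inch '[[[-0.24,-0.05,0.35,0],[-0.24,-0.06,0.35,0],[-0.24,-0.05,0.35,0],[-0.24,-0.06,0.35,0],[-0.32,-0.07,0.28,0],[-0.32,-0.07,0.28,0],[-0.31,-0.07,0.28,0],[-0.31,-0.07,0.28,0]]]';python3 -m inch '[[[0,0,0,0],[0,0,0,0]]]') | grep -E 'tcp_pos|force|open'
```

```text
tcp_pos: [0.5276, 0.0044, 0.1383]
wrist_force: [-0.2, 1.2, -2.7]
opening: 0.0133
finger_force: 29.2
tcp_pos: [0.528, 0.0044, 0.1385]
wrist_force: [0.6, -0.5, -2.0]
opening: 0.0134
finger_force: 29.3
```

```bash
(python3 -m inch '[[[-0.37,-0.08,0.19,0],[-0.37,-0.08,0.19,0],[-0.38,-0.08,0.19,0],[-0.38,-0.08,0.18,0],[-0.41,-0.09,0.09,0],[-0.41,-0.09,0.09,0],[-0.4,-0.09,0.09,0],[-0.4,-0.09,0.08,0]]]';python3 -m inch '[[[-0.33,-0.07,0,0],[-0.33,-0.07,0,0],[-0.33,-0.07,0,0],[-0.33,-0.07,-0.02,0],[-0.33,-0.07,-0.05,0],[-0.33,-0.07,-0.07,0],[-0.33,-0.07,-0.08,0],[-0.33,-0.07,-0.09,0]]]'; python3 -m inch '[[[0,0,0,0],[0,0,0,0]]]') | grep -E 'tcp_pos|force|open'
```

```text
tcp_pos: [0.497, -0.0024, 0.1499]
wrist_force: [2.0, 0.4, 0.4]
opening: 0.0129
finger_force: 29.4
tcp_pos: [0.4691, -0.0079, 0.1449]
wrist_force: [0.3, 0.2, -0.2]
opening: 0.0001
finger_force: 0.0
tcp_pos: [0.4698, -0.0079, 0.1454]
wrist_force: [-0.6, 0.3, 0.5]
opening: -0.0001
finger_force: 0.0
```

The grip slackened near the end and the fingers are now shut past the knob. I'll lift, come back from the +x side and push the knob over with shut fingers.

```bash
(python3 -m inch '[[[0,0,1.5,0],[0,0,2.5,0],[0,0,2.5,0],[1.5,0.2,0,0],[2.5,0.3,0,0],[2.3,0.1,0,0],[0,0,0,0],[0,0,0,0]]]') | grep -E 'tcp_pos|force|open'; python3 - <<'E'
from h import *
np.set_printoptions(precision=4,suppress=True)
# dark grey blobs near the R cap
for n in('scene','top'):
    im=save(n,'k_%s.png'%n);
    for th,h in((1.4,.116),(1.6,.116),(1.8,.116)):
        X=.068*np.cos(th)-.006*np.sin(th);Z=.116+.068*np.sin(th)+.006*np.cos(th)
        p=np.array([.5525-.976*(.0663-X),.0108-.216*(.0663-X),Z]);u,v=proj(n,p)
        print(n,th,p,u,v)
im=bot.get_image('wrist');cv2.imwrite('pics/raw_w7.png',im[:,:,::-1])
E
```

```text
tcp_pos: [0.5336, -0.0018, 0.21]
wrist_force: [-0.8, 0.2, -0.3]
opening: 0.0
finger_force: 0.0
scene 1.4 [ 0.4933 -0.0023  0.184 ] 322.0281564473905 191.00787011007344
scene 1.6 [ 0.48   -0.0052  0.1838] 323.49880809310895 186.90948590298464
scene 1.8 [ 0.467  -0.0081  0.1809] 324.8297702203111 183.7509886368627
top 1.4 [ 0.4933 -0.0023  0.184 ] 250.27787983180667 220.44785261859232
top 1.6 [ 0.48   -0.0052  0.1838] 251.37531880726192 226.03986116824618
top 1.8 [ 0.467  -0.0081  0.1809] 252.54208016019314 231.72868446732994
```

```bash
(python3 -m inch '[[[0,0,-2.5,0],[0,0,-2,0],[0,0,-1.5,0],[-0.6,-0.15,0,0],[-0.6,-0.15,0,0],[0,0,0,0],[0,0,0,0]]]'; python3 -m inch '[[[-0.5,-0.1,0,0],[-0.5,-0.1,0,0],[0,0,0,0]]]';python3 -m inch '[[[-0.3,-0.06,0,0],[-0.3,-0.06,-0.1,0],[0,0,0,0]]]';python3 -m inch '[[[-0.3,-0.06,-0.1,0],[-0.3,-0.06,0,0],[0,0,0,0]]]') | grep -E 'tcp_pos|wrist_force'
```

```text
tcp_pos: [0.5218, -0.0051, 0.1531]
wrist_force: [0.1, 0.1, 0.7]
tcp_pos: [0.511, -0.0071, 0.1519]
wrist_force: [-0.1, 1.4, 0.9]
tcp_pos: [0.5047, -0.0081, 0.1497]
wrist_force: [-0.0, 0.0, 0.6]
tcp_pos: [0.4987, -0.0093, 0.1487]
wrist_force: [0.1, 0.4, -0.9]
```

```bash
(python3 -m inch '[[[-0.3,-0.06,0,0],[-0.2,-0.04,0,0],[0,0,0,0]]]';python3 -m inch '[[[-0.3,-0.06,0,0],[-0.1,-0.02,0,0],[0,0,0,0]]]';python3 -m inch '[[[-0.2,-0.04,0,0],[0,0,0,0],[0,0,0,0]]]') | grep -E 'tcp_pos|wrist_force'
```

```text
tcp_pos: [0.4939, -0.0104, 0.1489]
wrist_force: [0.3, 0.0, 0.3]
tcp_pos: [0.4901, -0.0111, 0.149]
wrist_force: [-0.8, -0.6, 1.1]
tcp_pos: [0.4883, -0.0115, 0.149]
wrist_force: [1.3, 0.8, 0.9]
```

```bash
(python3 -m inch '[[[-0.2,-0.04,0,0],[0,0,0,0],[0,0,0,0]]]';python3 -m inch '[[[-0.2,-0.04,0,0],[0,0,0,0],[0,0,0,0]]]') | grep -E 'tcp_pos|wrist_force'; python3 - <<'E'
from h import *
s=bot.get_image('scene')[120:300,240:420];w=bot.get_image('wrist')[100:350,100:460]
o=np.zeros((400,800,3),np.uint8);o[:400,:400]=cv2.resize(s,(400,400),interpolation=cv2.INTER_CUBIC);o[:278,400:]=cv2.resize(w,(400,278))
cv2.imwrite('pics/m2.png',o[:,:,::-1])
E
```

```text
tcp_pos: [0.4862, -0.0119, 0.1489]
wrist_force: [-0.3, -0.5, 0.3]
tcp_pos: [0.4842, -0.0123, 0.1489]
wrist_force: [0.4, -0.1, 0.5]
```

View pics/m2.png

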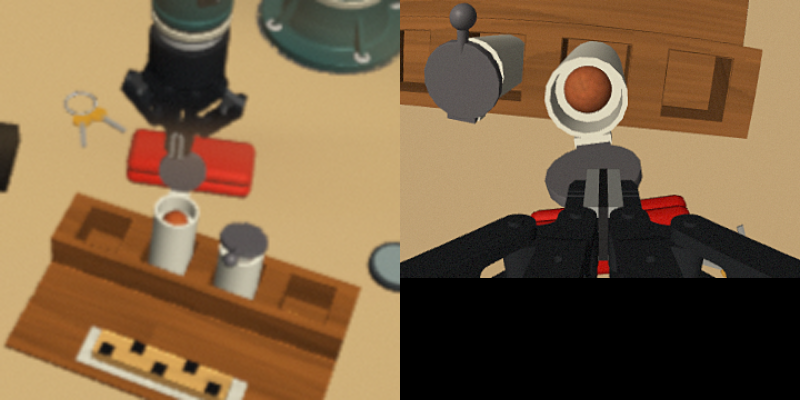

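Both views show the right cap wide open past upright with the tube standing. The left cap's knob is at (463,15) and its hinge lug at (478,120) in the wrist panel.

```bash
python3 - <<'E'
from h import *
np.set_printoptions(precision=4,suppress=True)
f=lambda x,y:(100+(x-400)*.9,100+y*.9)
k=pt('wrist',*f(463,15),.122);h=pt('wrist',*f(478,119),.100);d=k-h
print(k,h,np.hypot(*d[:2]),np.degrees(np.arctan2(d[1],d[0])))
E
(python3 -m inch '[[[0,0,1.5,0],[0,0,2.5,0],[0,0,2,0],[1,1.6,0,-2],[1.5,2.5,0,-3],[1.7,2.5,0,-3],[1.5,2,0,-2],[0.6,0.9,0,-2]]]' 50;python3 -m inch '[[[0,0,0,0],[0,0,0,0]]]')| grep -E 'tcp_pos|wrist_force|open'
```

```text
[0.542  0.0808 0.122 ] [0.4767 0.0686 0.1   ] 0.06641997543180773 10.598283351128092
tcp_pos: [0.5485, 0.0852, 0.2085]
wrist_force: [-1.1, -0.8, -1.0]
opening: 0.0424
tcp_pos: [0.5471, 0.0829, 0.2085]
wrist_force: [-0.0, 0.1, 1.0]
opening: 0.0425
```

```bash
python3 - <<'E'
from h import *
np.set_printoptions(precision=4,suppress=True)
im=bot.get_image('wrist');cv2.imwrite('pics/raw_w8.png',im[:,:,::-1])
hsv=cv2.cvtColor(im,cv2.COLOR_RGB2HSV)
print(psi(),'knob px',proj('wrist',[.5425,.0817,.122]),'capc',proj('wrist',[.5035,.0816,.112]),proj('wrist',[.498,.077,.112]))
m=((hsv[...,1]<50)&(hsv[...,2]>55)&(hsv[...,2]<120)).astype(np.uint8)
for v in range(215,320,6):
    r=np.flatnonzero(m[v,180:400])+180
    seg=np.split(r,np.flatnonzero(np.diff(r)>3)+1)
    print(v,[(int(s[0]),int(s[-1])) for s in seg if len(s)>5])
E
```

```text
0.7501394855391269 knob px (np.float64(281.9678669386872), np.float64(212.99223373102436)) capc (np.float64(281.5387859065396), np.float64(252.42296708775575)) (np.float64(286.6261789517534), np.float64(258.1654291623838))
215 [(284, 302), (375, 380)]
221 [(276, 303)]
227 [(279, 289)]
233 [(265, 297)]
239 [(259, 306)]
245 [(257, 310)]
251 [(255, 312)]
257 [(220, 230), (256, 311), (335, 344), (354, 364)]
263 [(217, 228), (259, 309), (337, 348)]
269 [(214, 226), (263, 304), (339, 351), (382, 399)]
275 [(212, 224), (274, 294), (341, 353), (370, 399)]
281 [(209, 221), (344, 356), (369, 399)]
287 [(373, 399)]
293 [(384, 399)]
299 [(385, 399)]
305 []
311 []
317 []
```

The disc centre is at (283.5,252) and the neck at (284,227), so the tool is aligned with tube L. Descend and grip.

```bash
(python3 -m inch '[[[0,0,-2.5,0],[0,0,-2.5,0],[0,0,-2.5,0],[0,0,-2,0],[0,0,-1.5,0],[0,0,-0.6,0],[0,0,0,0],[0,0,0,0]]]';python3 -m inch '[[[0,0,-0.5,0],[0,0,0,0],[0,0,0,0]]]'; python3 -m inch '[[[0,0,0,0],[0,0,0,0],[0,0,0,0],[0,0,0,0],[0,0,0,0]]]' 0 40)| grep -E 'tcp_pos|force|open'
```

```text
tcp_pos: [0.5475, 0.0821, 0.0937]
wrist_force: [0.7, 0.1, 0.4]
opening: 0.0427
finger_force: 0.0
tcp_pos: [0.5477, 0.0827, 0.0888]
wrist_force: [-0.3, 0.8, 0.7]
opening: 0.0426
finger_force: 0.0
tcp_pos: [0.5477, 0.0827, 0.0882]
wrist_force: [0.6, -0.6, 0.6]
opening: 0.0126
finger_force: 39.0
```

```bash
(python3 -m inch '[[[-0.1,0,0.25,0],[-0.1,0,0.28,0],[-0.16,0,0.28,0],[-0.24,0,0.35,0],[-0.24,0,0.35,0],[-0.24,0,0.35,0],[-0.25,0,0.34,0],[0,0,0,0]]]';python3 -m inch '[[[-0.32,0,0.28,0],[-0.32,0,0.28,0],[-0.32,0,0.28,0],[-0.33,0,0.27,0],[-0.38,0,0.19,0],[-0.38,0,0.19,0],[-0.38,0,0.19,0],[-0.39,0,0.18,0]]]'; python3 -m inch '[[[-0.41,0,0.09,0],[-0.42,0,0.09,0],[-0.42,0,0.09,0],[-0.42,0,0.08,0],[0,0,0,0],[0,0,0,0]]]')| grep -E 'tcp_pos|force|open'
```

```text
tcp_pos: [0.534, 0.0828, 0.111]
wrist_force: [0.7, 0.8, -1.9]
opening: 0.013
finger_force: 39.0
tcp_pos: [0.5062, 0.0828, 0.1295]
wrist_force: [2.2, 0.6, -1.0]
opening: 0.0124
finger_force: 39.0
tcp_pos: [0.4897, 0.0827, 0.1332]
wrist_force: [3.2, 0.8, 5.3]
opening: 0.0122
finger_force: 40.8
```

```bash
(python3 -m inch '[[[-0.33,0,0.1,0],[-0.33,0,0.05,0],[-0.33,0,0,0],[-0.33,0,-0.02,0],[0,0,0,0]]]';python3 -m inch '[[[-0.33,0,-0.04,0],[-0.33,0,-0.07,0],[-0.33,0,-0.08,0],[-0.33,0,-0.09,0],[0,0,0,0],[0,0,0,0]]]') | grep -E 'tcp_pos|force|open'
```

```text
tcp_pos: [0.4732, 0.0827, 0.1316]
wrist_force: [-0.5, 0.5, 0.7]
opening: -0.0002
finger_force: 0.0
tcp_pos: [0.4624, 0.0827, 0.1304]
wrist_force: [0.3, 0.2, 0.3]
opening: -0.0001
finger_force: 0.0
```

```bash
(python3 -m inch '[[[0,0,1.5,0],[0,0,2.5,0],[0,0,2.5,0],[1.5,0,0,0],[2.5,0,0,0],[2.5,0,0,0],[0.3,0,0,0],[0,0,0,0]]]';python3 -m inch '[[[0,0,-2.5,0],[0,0,-2.5,0],[0,0,-1.3,0],[-0.5,0,0,0],[-0.5,0,0,0],[-0.5,0,0,0],[0,0,0,0],[0,0,0,0]]]';python3 -m inch '[[[-0.4,0,0,0],[-0.4,0,0,0],[0,0,0,0]]]';python3 -m inch '[[[-0.4,0,0,0],[-0.4,0,0,0],[0,0,0,0]]]';python3 -m inch '[[[-0.4,0,0,0],[-0.3,0,0,0],[0,0,0,0]]]';python3 -m inch '[[[-0.3,0,0,0],[0,0,0,0],[0,0,0,0]]]') | grep -E 'tcp_pos|wrist_force'
```

```text
tcp_pos: [0.5315, 0.0826, 0.1948]
wrist_force: [0.2, 0.9, 0.2]
tcp_pos: [0.5163, 0.0828, 0.1345]
wrist_force: [0.6, 0.2, -0.2]
tcp_pos: [0.5074, 0.0828, 0.1332]
wrist_force: [0.8, 0.2, -0.6]
tcp_pos: [0.4989, 0.0828, 0.1324]
wrist_force: [0.4, 0.4, -1.2]
tcp_pos: [0.4921, 0.0828, 0.1325]
wrist_force: [1.2, 0.3, 1.1]
tcp_pos: [0.4896, 0.0827, 0.1325]
wrist_force: [0.3, 0.5, 0.5]
```

```bash
(python3 -m inch '[[[-0.3,0,0,0],[-0.2,0,0,0],[0,0,0,0]]]';python3 -m inch '[[[-0.3,0,0,0],[-0.2,0,0,0],[0,0,0,0]]]';python3 -m inch '[[[-0.3,0,0,0],[0,0,0,0],[0,0,0,0]]]';python3 -m inch '[[[-0.2,0,0,0],[0,0,0,0],[0,0,0,0]]]') | grep -E 'tcp_pos|wrist_force'
python3 - <<'E'
from h import *
s=bot.get_image('scene')[120:300,240:420];w=bot.get_image('wrist')[100:350,100:460]
cv2.imwrite('pics/raw_s9.png',bot.get_image('scene')[:,:,::-1])
hsv=cv2.cvtColor(bot.get_image('wrist'),cv2.COLOR_RGB2HSV)
m=((hsv[...,1]<50)&(hsv[...,2]>55)&(hsv[...,2]<120)).astype(np.uint8)
o=np.zeros((400,800,3),np.uint8);o[:400,:400]=cv2.resize(s,(400,400),interpolation=cv2.INTER_CUBIC);o[:278,400:]=cv2.resize(w,(400,278))
cv2.imwrite('pics/m3.png',o[:,:,::-1])
E
```

```text
tcp_pos: [0.4843, 0.0827, 0.1325]
wrist_force: [0.1, 0.4, -0.2]
tcp_pos: [0.4792, 0.0827, 0.1325]
wrist_force: [0.4, -0.1, 0.6]
tcp_pos: [0.4766, 0.0827, 0.1326]
wrist_force: [0.6, -0.4, 0.3]
tcp_pos: [0.4746, 0.0827, 0.1325]
wrist_force: [1.2, 0.1, -0.7]
```

View pics/m3.png

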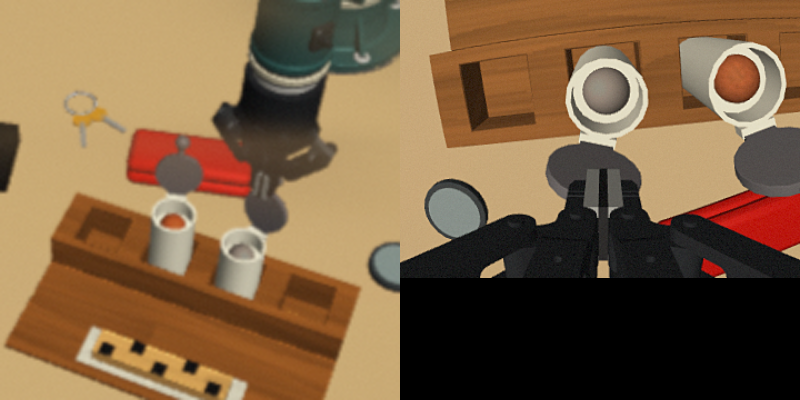

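Both caps are wide open past upright (R knob at (183,143) in the scene panel) and the bar is on the inlay. Now to the release.

```bash
(python3 -m inch '[[[0.8,0,0,0],[0.4,0,1.5,0],[0,0,2.5,0],[0,0,2.5,0],[0,0,1.5,0],[0,-1.5,0,0],[0,-3,0,0],[0,-3.5,0,0]]]';python3 -m inch '[[[-0.1,-3.5,0,0],[-0.1,-3.5,0,0],[-0.1,-3.5,0,0],[-0.1,-3.5,0,0],[-0.1,-3.5,0,0],[-0.1,-3.5,0,0],[-0.1,-3.5,0,0],[-0.1,-2.5,0,0]]]';python3 -m inch '[[[0,-1.5,0,0],[0,0,-2.5,0],[0,0,-2.5,0],[0,0,-2.5,0],[0,0,-2.5,0],[0,0,-1.5,0],[0,0,0,0],[0,0,0,0]]]') | grep -E 'tcp_pos|wrist_force|clock'
python3 - <<'E'
from h import *
np.set_printoptions(precision=4,suppress=True)
im=bot.get_image('scene');old=cv2.imread('pics/raw_s9.png')[:,:,::-1]
a=np.abs(im.astype(int)-old).max(2);reg=a[255:310,260:360];print('inlay diff',reg.max(),(reg>40).sum())
rg=a[160:260,290:370];print('tubes diff',(rg>50).sum())
w=bot.get_image('wrist');cv2.imwrite('pics/raw_w9.png',w[:,:,::-1]);hsv=cv2.cvtColor(w,cv2.COLOR_RGB2HSV)
m=((hsv[...,1]<40)&(hsv[...,2]>150)).astype(np.uint8)
n,l,st,ce=cv2.connectedComponentsWithStats(m)
p=bot.get_state()['tcp_pos'];print(p)
for i in range(1,n):
    if st[i,4]>150:print(st[i],ce[i],pt('wrist',*ce[i],.057))
E
```

```text
clock: 30.5
tcp_pos: [0.4875, 0.0029, 0.2132]
wrist_force: [0.4, -0.2, -0.4]
clock: 31.17
tcp_pos: [0.4785, -0.2706, 0.2122]
wrist_force: [0.3, -0.3, 0.1]
clock: 31.83
tcp_pos: [0.4786, -0.2816, 0.0967]
wrist_force: [0.2, 1.0, 0.8]
inlay diff 7 0
tubes diff 1186
[ 0.4799 -0.2827  0.0993]
[  0  25  33  57 612] [22.5376 54.0719] [ 0.6208 -0.0683  0.057 ]
[ 251  184   69   67 3391] [284.7502 218.1017] [ 0.4843 -0.2852  0.057 ]
```

```bash
(python3 -m inch '[[[0.2,0,-2,0],[0,0,-2,0],[0,0,-1.5,0],[0,0,-0.8,0],[0,0,0,0],[0,0,0,0]]]';python3 -m inch '[[[0,0,-0.3,0],[0,0,-0.3,0],[0,0,0,0],[0,0,0,0]]]';python3 -m inch '[[[0,0,-0.2,0],[0,0,-0.2,0],[0,0,0,0],[0,0,0,0]]]') | grep -E 'tcp_pos|wrist_force'
```

```text
tcp_pos: [0.4815, -0.2827, 0.0358]
wrist_force: [-0.1, -0.2, -0.6]
tcp_pos: [0.4813, -0.2827, 0.0294]
wrist_force: [0.7, 0.2, 1.2]
tcp_pos: [0.4812, -0.2827, 0.0249]
wrist_force: [1.6, -0.8, 2.3]
```

Contact is as expected. The halfway stop should be at about 0.022.

```bash
(python3 -m inch '[[[0,0,-0.2,0],[0,0,0,0],[0,0,0,0]]]';python3 -m inch '[[[0,0,-0.2,0],[0,0,0,0],[0,0,0,0]]]') | grep -E 'tcp_pos|wrist_force'
```

```text
tcp_pos: [0.481, -0.2825, 0.0227]
wrist_force: [0.7, -0.5, 2.7]
tcp_pos: [0.4811, -0.2825, 0.0216]
wrist_force: [0.8, 0.9, 6.2]
```

```bash
(python3 -m inch '[[[0,0,0,0],[0,0,0,0],[0,0,0,0],[0,0,0,0],[0,0,0,0],[0,0,0,0],[0,0,0,0],[0,0,0,0]]]';python3 -m inch '[[[0,0,0,0],[0,0,0,0],[0,0,0,0],[0,0,0,0],[0,0,0,0]]]';python3 -m inch '[[[0,0,-0.3,0],[0,0,-0.3,0],[0,0,-0.3,0],[0,0,0,0]]]';python3 -m inch '[[[0,0,-0.3,0],[0,0,-0.2,0],[0,0,0,0]]]') | grep -E 'tcp_pos|wrist_force'
```

```text
tcp_pos: [0.4811, -0.2826, 0.0215]
wrist_force: [0.2, 0.7, 6.2]
tcp_pos: [0.4811, -0.2825, 0.0215]
wrist_force: [-0.5, -0.8, 6.4]
tcp_pos: [0.4812, -0.2827, 0.0162]
wrist_force: [-6.3, 3.3, 21.9]
tcp_pos: [0.4814, -0.2828, 0.0158]
wrist_force: [-13.7, 9.3, 41.4]
```

```bash
(python3 -m inch '[[[0,0,1.5,0],[0,0,2,0],[0,0,2.5,0],[0,0,3,0],[0,0,3,0],[0,0,3,0],[0,0,3,0],[0,0,2,0]]]') | grep -E 'tcp_pos|wrist_force|clock'
python3 - <<'E'
from h import *
im=bot.get_image('scene');old=cv2.imread('pics/raw_s9.png')[:,:,::-1];cv2.imwrite('pics/raw_s10.png',im[:,:,::-1])
a=np.abs(im.astype(int)-old).max(2);reg=a[255:310,260:360];print('inlay diff',reg.max())
E
(python3 -m inch '[[[-0.5,2.5,0,0],[-0.6,3.5,0,0],[-0.6,3.5,0,0],[-0.6,3.5,0,0],[-0.6,3.5,0,0],[-0.6,3.5,0,0],[-0.6,3.5,0,0],[-0.5,2,0,0]]]';python3 -m inch '[[[-0.1,1.4,0,0],[0,0,0,0],[0,0,0,0]]]') | grep -E 'tcp_pos|wrist_force'
```

```text
clock: 35.93
tcp_pos: [0.4806, -0.2822, 0.2088]
wrist_force: [-0.4, 0.2, -0.9]
inlay diff 7
tcp_pos: [0.4328, -0.0241, 0.205]
wrist_force: [-0.1, -0.1, -0.1]
tcp_pos: [0.4329, -0.0128, 0.2053]
wrist_force: [0.9, 0.2, -0.6]
```

```bash
(python3 -m inch '[[[0,0,-2.5,0],[0,0,-2,0],[0,0,-1.5,0],[0,0,-0.6,0],[0,0,0,0],[0.6,0.1,0,0],[0.6,0.1,0,0],[0,0,0,0]]]';python3 -m inch '[[[0.6,0.1,0,0],[0.6,0.1,0,0],[0.6,0.1,0,0],[0,0,0,0]]]';python3 -m inch '[[[0.6,0.1,0,0],[0.6,0.1,0,0],[0.6,0.1,0,0],[0,0,0,0]]]';python3 -m inch '[[[0.6,0.1,0,0],[0.6,0.1,0,0],[0.6,0.15,0,0],[0,0,0,0]]]';python3 -m inch '[[[0.6,0.15,0,0],[0.6,0.15,0,0],[0.4,0.1,0,0],[0,0,0,0],[0,0,0,0]]]') | grep -E 'tcp_pos|force'
```

```text
tcp_pos: [0.4478, -0.0115, 0.1419]
wrist_force: [-0.2, -0.1, 0.5]
finger_force: 0.0
tcp_pos: [0.4649, -0.0081, 0.1407]
wrist_force: [-0.2, 0.5, 0.2]
finger_force: 0.2
tcp_pos: [0.4828, -0.0051, 0.1404]
wrist_force: [-0.8, -0.2, 0.3]
finger_force: 0.1
tcp_pos: [0.5007, -0.0015, 0.1404]
wrist_force: [-0.4, 0.4, -0.3]
finger_force: 0.1
tcp_pos: [0.516, 0.0023, 0.1405]
wrist_force: [-0.3, 0.7, 0.2]
finger_force: 0.1
```

```bash
(python3 -m inch '[[[0,0,1.5,0],[0,0,2.5,0],[0.6,0.1,0,0],[0.9,0.3,0,0],[0.4,0.1,0,0],[0,0,0,0],[0,0,0,0]]]';python3 -m inch '[[[0,0,-1.5,0],[0,0,-1.5,0],[0,0,-1,0],[0,0,-1,0],[0,0,-1,0],[0,0,-0.8,0],[0,0,0,0]]]';python3 -m inch '[[[0,0,-0.5,0],[0,0,-0.4,0],[0,0,-0.2,0],[0,0,0,0],[0,0,0,0]]]') | grep -E 'tcp_pos|force'
```

```text
tcp_pos: [0.5342, 0.0074, 0.179]
wrist_force: [-0.7, -0.2, 0.1]
finger_force: 0.0
tcp_pos: [0.5505, 0.0109, 0.1218]
wrist_force: [26.2, 10.4, 14.9]
finger_force: 13.8
tcp_pos: [0.5541, 0.0119, 0.1134]
wrist_force: [31.8, 12.2, 12.5]
finger_force: 15.8
```

The finger slid off the sloping cap to the +x side. I'll lift and drive the cap down from behind, with the tip on its top face.

```bash
(python3 -m inch '[[[0.5,0,1.5,0],[0.5,0,2,0],[0,0,2,0],[0,0,2,0],[0,0,0.5,0],[0,0,0,0]]]') | grep -E 'tcp_pos|force'
python3 - <<'E'
from h import *
np.set_printoptions(precision=4,suppress=True)
im=bot.get_image('wrist');cv2.imwrite('pics/raw_w11.png',im[:,:,::-1]);g=cv2.cvtColor(im,cv2.COLOR_RGB2GRAY)
s=bot.get_image('scene');cv2.imwrite('pics/raw_s11.png',s[:,:,::-1])
t=bot.get_image('top');cv2.imwrite('pics/raw_t11.png',t[:,:,::-1])
for th in(0,.3,.6,.9,1.2,1.5):
    X=.068*np.cos(th)-.006*np.sin(th);Z=.116+.068*np.sin(th)+.006*np.cos(th)
    p=np.array([.488+.976*X,-.0032+.216*X,Z])
    r=[]
    for n,i in(('wrist',im),('scene',s)):
        u,v=proj(n,p);u,v=int(round(u)),int(round(v));r+= [n,u,v,i[v-1:v+2,u-1:u+2].mean((0,1)).round() if 0<=v<419 and 0<=u<559 else None]
    print(th,r)
E
```

```text
tcp_pos: [0.5454, 0.0071, 0.183]
wrist_force: [0.2, -0.1, -0.7]
finger_force: 0.0
0 ['wrist', 276, 203, array([138., 104.,  72.]), 'scene', 314, 228, array([163., 158., 140.])]
0.3 ['wrist', 276, 217, array([52., 49., 48.]), 'scene', 315, 221, array([106.,  84.,  74.])]
0.6 ['wrist', 279, 241, array([83., 79., 76.]), 'scene', 316, 213, array([89., 82., 80.])]
0.9 ['wrist', 284, 272, array([17., 16., 15.]), 'scene', 318, 204, array([132.,  68.,  53.])]
1.2 ['wrist', 291, 305, array([25., 26., 28.]), 'scene', 321, 196, array([69., 49., 39.])]
1.5 ['wrist', 297, 334, array([25., 27., 28.]), 'scene', 323, 189, array([71., 56., 42.])]
```

```bash
(python3 -m inch '[[[-1.8,-0.3,0,0],[-1.8,-0.3,0,0],[-1.8,-0.4,0,0],[0,0,-2,0],[0,0,-1.9,0],[0,0,-1,0],[0,0,0,0],[0,0,0,0]]]';python3 -m inch '[[[0.4,0.08,-0.45,0],[0.38,0.08,-0.45,0],[0.5,0.1,-0.36,0],[0.46,0.1,-0.36,0],[0,0,0,0]]]';python3 -m inch '[[[0.35,0.08,-0.5,0],[0.35,0.08,-0.5,0],[0.2,0.05,-0.57,0],[0.2,0.05,-0.55,0],[0,0,0,0]]]') | grep -E 'tcp_pos|force'
```

```text
tcp_pos: [0.4898, -0.0027, 0.1311]
wrist_force: [0.2, -0.0, 1.3]
finger_force: 0.0
tcp_pos: [0.5087, 0.001, 0.1155]
wrist_force: [0.3, 0.1, -0.6]
finger_force: 0.0
tcp_pos: [0.5203, 0.0034, 0.0963]
wrist_force: [-0.3, -0.3, 0.8]
finger_force: 0.0
```

```bash
(python3 -m inch '[[[0,0,-0.2,0],[0,0,0,0],[0,0,0,0]]]';python3 -m inch '[[[0,0,-0.2,0],[0,0,0,0],[0,0,0,0]]]';python3 -m inch '[[[0,0,-0.2,0],[0,0,0,0],[0,0,0,0]]]') | grep -E 'tcp_pos|wrist_force'
```

```text
tcp_pos: [0.5213, 0.0033, 0.0959]
wrist_force: [0.1, 0.4, 8.7]
tcp_pos: [0.5218, 0.0032, 0.0957]
wrist_force: [-1.8, -0.3, 15.7]
tcp_pos: [0.5227, 0.0031, 0.0956]
wrist_force: [-3.2, 0.8, 20.7]
```

```bash
(python3 -m inch '[[[0,0,1.5,0],[0,0,2.5,0],[0,0,3,0],[0,0,3,0],[-2.2,1.6,0,0],[-2.5,2,0,0],[-2.5,2,0,0],[-2.4,2.2,0,0]]]';python3 -m inch '[[[0,0,0,0],[0,0,-2.5,0],[0,0,-2.5,0],[0,0,-2,0],[0,0,-1,0],[0,0,0,0],[0,0,0,0]]]') | grep -E 'tcp_pos|force'
```

```text
tcp_pos: [0.4219, 0.0817, 0.1886]
wrist_force: [0.1, -0.1, 0.2]
finger_force: 0.0
tcp_pos: [0.4232, 0.0812, 0.109]
wrist_force: [0.9, -0.3, 0.4]
finger_force: 0.0
```

```bash
(python3 -m inch '[[[0.55,0,0,0],[0.55,0,0,0],[0.55,0,0,0],[0.55,0,0,0],[0.55,0,0,0],[0.55,0,0,0],[0,0,0,0]]]';python3 -m inch '[[[0.55,0,0.1,0],[0.55,0,0.1,0],[0.55,0,0,0],[0.55,0,0,0],[0.4,0,0,0],[0,0,0,0]]]';python3 -m inch '[[[0.4,0,-0.2,0],[0.4,0,-0.2,0],[0.5,0,-0.36,0],[0.48,0,-0.36,0],[0,0,0,0]]]';python3 -m inch '[[[0.36,0,-0.5,0],[0.36,0,-0.5,0],[0.2,0,-0.57,0],[0.2,0,-0.55,0],[0,0,0,0]]]') | grep -E 'tcp_pos|force'
```

```text
tcp_pos: [0.4573, 0.0812, 0.1093]
wrist_force: [0.5, -0.3, 0.8]
finger_force: 0.3
tcp_pos: [0.483, 0.0814, 0.1111]
wrist_force: [-1.2, 0.2, 0.5]
finger_force: 0.2
tcp_pos: [0.5002, 0.0814, 0.0987]
wrist_force: [0.0, -0.3, -0.6]
finger_force: 0.0
tcp_pos: [0.5116, 0.0814, 0.0784]
wrist_force: [0.4, 0.3, 0.3]
finger_force: 0.0
```

```bash
(python3 -m inch '[[[0,0,-0.2,0],[0,0,0,0],[0,0,0,0]]]';python3 -m inch '[[[0,0,-0.2,0],[0,0,0,0],[0,0,0,0]]]';python3 -m inch '[[[0,0,-0.2,0],[0,0,0,0],[0,0,0,0]]]') | grep -E 'tcp_pos|wrist_force|clock'; python3 -m inch '[[[0,0,1.5,0],[0,0,3,0],[0,0,3,0],[0,0,3,0],[2.5,0,1.5,0],[0,0,0,0],[0,0,0,0]]]'
python3 - <<'E'
from h import *
np.set_printoptions(precision=3,suppress=True)
im=bot.get_image('wrist');cv2.imwrite('pics/raw_w12.png',im[:,:,::-1])
s=bot.get_image('scene');cv2.imwrite('pics/raw_s12.png',s[:,:,::-1])
for nm,hx,hy,c,sn,rim in(('R',.488,-.0032,.976,.216,.116),('L',.4786,.0817,1,0,.098)):
  for th in(0,.15,.3,.5,.8):
    X=.068*np.cos(th)-.006*np.sin(th);Z=rim+.068*np.sin(th)+.006*np.cos(th)
    r=[]
    for n,i in(('wrist',im),('scene',s)):
        u,v=proj(n,[hx+c*X,hy+sn*X,Z]);u,v=int(round(u)),int(round(v));r+= [n,u,v,i[v-1:v+2,u-1:u+2].mean((0,1)).round()]
    print(nm,th,r)
E
```

```text
clock: 46.88
tcp_pos: [0.5117, 0.0815, 0.0779]
wrist_force: [-0.8, -1.1, 6.4]
clock: 47.13
tcp_pos: [0.5126, 0.0816, 0.0779]
wrist_force: [-2.6, 0.4, 11.2]
clock: 47.38
tcp_pos: [0.5137, 0.0816, 0.0778]
wrist_force: [-3.0, -0.5, 18.5]
clock: 47.97
tcp_pos: [0.5369, 0.0814, 0.1931]
tcp_rot: [-3.141, -0.019, -0.002]
wrist_force: [0.3, -0.5, -0.6]
opening: 0.0001
finger_force: 0.0
R 0 ['wrist', 373, 190, array([136.,  87.,  44.]), 'scene', 314, 228, array([99., 96., 88.])]
R 0.15 ['wrist', 376, 195, array([82., 50., 25.]), 'scene', 314, 225, array([125., 121., 108.])]
R 0.3 ['wrist', 381, 202, array([80., 50., 26.]), 'scene', 315, 221, array([94., 89., 89.])]
R 0.5 ['wrist', 387, 215, array([104.,  98.,  95.]), 'scene', 316, 216, array([100.,  93.,  92.])]
R 0.8 ['wrist', 396, 241, array([102.,  97.,  94.]), 'scene', 318, 207, array([110.,  99.,  93.])]
L 0 ['wrist', 281, 193, array([141.,  87.,  43.]), 'scene', 342, 243, array([128., 124., 109.])]
L 0.15 ['wrist', 281, 198, array([130.,  87.,  50.]), 'scene', 342, 239, array([109., 104.,  98.])]
L 0.3 ['wrist', 281, 205, array([135., 130., 114.]), 'scene', 343, 236, array([95., 90., 90.])]
L 0.5 ['wrist', 281, 218, array([107., 101.,  98.]), 'scene', 345, 231, array([98., 93., 92.])]
L 0.8 ['wrist', 281, 243, array([103.,  98.,  95.]), 'scene', 348, 223, array([101.,  95.,  93.])]
```

```bash
python3 - <<'E'
import cv2,numpy as np
w=cv2.imread('pics/raw_w12.png')[120:320,200:480];s=cv2.imread('pics/raw_s12.png')[190:290,270:390]
o=np.zeros((600,800,3),np.uint8);o[:286,:400]=cv2.resize(w,(400,286));o[:333,400:]=cv2.resize(s,(400,333),interpolation=cv2.INTER_CUBIC)
w2=cv2.imread('pics/raw_t11.png')
cv2.imwrite('pics/m4.png',o[:340])
E
```

View pics/m4.png

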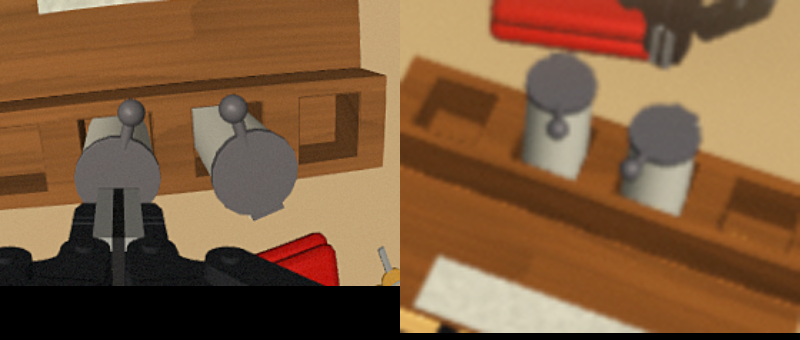

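Both caps look shut, with the tubes turned a little in their wells. The knobs are at (131,113) and (233,109) in the wrist panel, and (631,168) and (558,128) in the scene panel. I'll triangulate their heights and find the bar again.

```bash
cat > bar.py <<'E'
from h import *
np.set_printoptions(precision=4,suppress=True)
def bar(zt,box,fn=None):
    im=cv2.imread(fn)[:,:,::-1] if fn else bot.get_image('top')
    hsv=cv2.cvtColor(np.ascontiguousarray(im),cv2.COLOR_RGB2HSV);m=(hsv[...,2]<60).astype(np.uint8)
    n,l,st,ce=cv2.connectedComponentsWithStats(m);C=[]
    for i in range(1,n):
        x,y=ce[i]
        if box[0]<x<box[2] and box[1]<y<box[3] and 8<st[i,4]<60:C.append(pt('top',x,y,zt)[:2])
    return np.array(C)
E
python3 - <<'E'
from bar import *
print('L',two('wrist',(291.4,198.8),'scene',(339.0,240.1)));print('R',two('wrist',(362.8,196.0),'scene',(317.1,228.1)))
print(bar(.026,(200,165,275,200)))
t=bot.get_image('top');cv2.imwrite('pics/raw_t12.png',t[:,:,::-1])
a=cv2.imread('pics/raw_s12.png').astype(int);b=cv2.imread('pics/raw_s9.png').astype(int)
print('inlay diff',np.abs(a-b).max(2)[255:310,260:360].max())
# button raise check etc: whole-scene diff of bystanders
d=np.abs(a-b).max(2);d[120:260,150:420]=0
ys,xs=np.where(d>40);print(len(xs),(xs.min(),xs.max(),ys.min(),ys.max()) if len(xs) else '')
E
```

```text
L (array([0.5419, 0.0732, 0.102 ]), np.float64(0.00012881972183293684))
R (array([0.5491, 0.0184, 0.1199]), np.float64(0.00023509652272175446))
[[0.6814 0.0067]
 [0.6739 0.0672]]
inlay diff 201
4376 (np.int64(263), np.int64(470), np.int64(0), np.int64(316))
```

Caps are shut (knob heights 0.102 and 0.120). After the photo the bar was knocked a few cm in +x. I'll locate its checks in all three views.

```bash
python3 - <<'E'
from h import *
np.set_printoptions(precision=4,suppress=True)
for n,f,box in(('wrist','w12',(150,0,480,150)),('scene','s12',(230,250,380,340)),('top','t12',(190,140,290,205))):
    im=cv2.imread(f'pics/raw_{f}.png');h=cv2.cvtColor(im,cv2.COLOR_BGR2HSV);m=(h[...,2]<(45 if n=='wrist' else 65)).astype(np.uint8)
    k,l,st,ce=cv2.connectedComponentsWithStats(m)
    for i in range(1,k):
        x,y=ce[i]
        if box[0]<x<box[2] and box[1]<y<box[3] and 6<st[i,4]<1500: print(n,ce[i],st[i,2:],'z.026',pt(n,x,y,.026)[:2],'z.018',pt(n,x,y,.018)[:2])
E
```

```text
wrist [379.6222  40.9556] [ 16  11 135] z.026 [ 0.6961 -0.0191] z.018 [ 0.6984 -0.0215]
wrist [325.2282  43.1074] [ 16  12 149] z.026 [0.6885 0.0387] z.018 [0.6906 0.0377]
wrist [268.2313  48.5442] [ 14  12 147] z.026 [0.681  0.0967] z.018 [0.6829 0.097 ]
wrist [355.6667  53.5533] [ 15  12 150] z.026 [0.6794 0.0069] z.018 [0.6812 0.0051]
wrist [298.9805  57.3377] [ 15  13 154] z.026 [0.6719 0.0654] z.018 [0.6736 0.065 ]
scene [283.25   290.2917] [ 6  6 24] z.026 [0.6843 0.0059] z.018 [0.6803 0.0037]
scene [268.9583 292.3333] [ 5  6 24] z.026 [ 0.7057 -0.0201] z.018 [ 0.7019 -0.0226]
scene [307.32 299.2 ] [ 6  6 25] z.026 [0.6767 0.0655] z.018 [0.6726 0.0637]
scene [292.8846 301.3077] [ 5  7 26] z.026 [0.6981 0.0394] z.018 [0.6942 0.0374]
scene [317.2143 310.2857] [ 6  7 28] z.026 [0.6903 0.0981] z.018 [0.6863 0.0966]
top [242.6667 162.8889] [4 3 9] z.026 [0.6923 0.0383] z.018 [0.6951 0.0392]
top [221.6364 165.0909] [ 4  3 11] z.026 [0.685  0.0979] z.018 [0.6878 0.0993]
top [253.6154 166.6923] [ 4  5 13] z.026 [0.6812 0.0067] z.018 [0.684  0.0074]
top [232.4118 169.1176] [ 4  5 17] z.026 [0.6733 0.0668] z.018 [0.676  0.0679]
top [244.9 203.6] [ 4  4 10] z.026 [0.5729 0.0281] z.018 [0.5749 0.0289]
```

The bar is tilted: its inner check row is at z≈18 mm and the outer row at 13 mm, so it leans over the ledge's outer edge. I'll check clearance to the camera before regrasping.

```bash
python3 - <<'E'
from h import *
np.set_printoptions(precision=4,suppress=True)
print('lens',two('top',(240.7,118),'scene',(266,312)))
print('leg tips',pt('top',328/1.4,185/1.4,0),pt('top',369/1.4,158/1.4,0))
W=[(379.6,41.0),(325.2,43.1),(268.2,48.5),(355.7,53.6),(299,57.3)];S=[(269,292.3),(292.9,301.3),(317.2,310.3),(283.2,290.3),(307.3,299.2)]
P=np.array([two('wrist',a,'scene',b)[0] for a,b in zip(W,S)]);print(P)
o=P[0]-P[2];print('yaw',np.degrees(np.arctan2(o[0],-o[1])))
print('mean',(P[1]+(P[3]+P[4])/2)/2, bot.get_state()['tcp_pos'],psi())
E
```

```text
lens (array([0.7891, 0.032 , 0.1161]), np.float64(0.012235777086724232))
leg tips [0.7975 0.0693 0.    ] [ 0.8605 -0.0163  0.    ]
[[ 0.6996 -0.0234  0.0134]
 [ 0.6919  0.0367  0.0134]
 [ 0.6841  0.0966  0.014 ]
 [ 0.681   0.0046  0.0192]
 [ 0.6734  0.0646  0.0197]]
yaw 7.373753691659321
mean [0.6845 0.0357 0.0164] [0.5347 0.0814 0.1908] 0.7025222117484095
```

```bash
(python3 -m inch '[[[1,-0.3,0,6.9],[1.06,-0.33,0,6.9],[1.06,-0.33,0,6.9],[1.06,-0.33,0,6.9],[1.06,-0.33,0,6.9],[1.06,-0.33,0,6.9],[1.06,-0.33,0,6.9],[1.06,-0.33,0,6.9]]]' 70 50;python3 -m inch '[[[1.06,-0.33,0,6.9],[1.06,-0.33,0,6.9],[1.06,-0.33,0,6.9],[1.06,-0.33,0,6.9],[1.06,-0.33,0,6.9],[1.06,-0.33,0,6.9],[0,0,0,0],[0,0,0,0]]]';python3 -m inch '[[[0,0,-2.5,0],[0,0,-2.5,0],[0,0,-2.5,0],[0,0,-2.5,0],[0,0,-2,0],[0,0,0,0],[0,0,0,0]]]') | grep -E 'tcp_pos|force|open'
python3 - <<'E'
from h import *
np.set_printoptions(precision=4,suppress=True);s=bot.get_state();print(s['tcp_pos'],psi())
im=bot.get_image('wrist');cv2.imwrite('pics/raw_w13.png',im[:,:,::-1]);h=cv2.cvtColor(im,cv2.COLOR_RGB2HSV)
m=(h[...,2]<40).astype(np.uint8);k,l,st,ce=cv2.connectedComponentsWithStats(m)
R=cv2.Rodrigues(s['tcp_rot'])[0]
for i in range(1,k):
    if 100<st[i,4]<3000 and ce[i][1]<300:
        for z in(.0135,.0195):
            q=pt('wrist',*ce[i],z);print(ce[i],st[i,2:],z,q[:2],'tool',(R.T@(q-s['tcp_pos']))[:2])
E
```

```text
tcp_pos: [0.6197, 0.0552, 0.1913]
wrist_force: [-0.6, -0.1, 0.4]
opening: 0.0599
finger_force: 0.0
tcp_pos: [0.6831, 0.0355, 0.1911]
wrist_force: [-0.2, -0.4, -0.1]
opening: 0.0594
finger_force: 0.0
tcp_pos: [0.682, 0.0359, 0.0711]
wrist_force: [-0.2, 0.3, 0.1]
opening: 0.0594
finger_force: 0.0
[0.682  0.0359 0.0711] 97.22138237762016
[ 9.2752 12.4832] [ 18  26 149] 0.0135 [0.4026 0.2006] tool [ 0.1985 -0.2562]
[ 9.2752 12.4832] [ 18  26 149] 0.0195 [0.4097 0.1981] tool [ 0.1951 -0.2495]
[302.4773 134.9952] [ 20  21 419] 0.0135 [0.689  0.0969] tool [0.0595 0.0148]
[302.4773 134.9952] [ 20  21 419] 0.0195 [0.6886 0.097 ] tool [0.0597 0.0144]
[ 13.6452 177.3226] [ 19  27 124] 0.0135 [0.4294 0.0415] tool [ 0.0373 -0.2497]
[ 13.6452 177.3226] [ 19  27 124] 0.0195 [0.4357 0.0431] tool [ 0.038  -0.2432]
[280.9586 179.6207] [ 21  22 435] 0.0135 [0.678  0.0632] tool [ 0.0276 -0.0003]
[280.9586 179.6207] [ 21  22 435] 0.0195 [0.6779 0.0642] tool [ 0.0286 -0.0003]
[301.0522 220.1896] [ 20  21 364] 0.0135 [0.6965 0.035 ] tool [-0.0028  0.0145]
[301.0522 220.1896] [ 20  21 364] 0.0195 [0.6959 0.0368] tool [-0.0009  0.0142]
[281.0468 261.6579] [ 20  20 342] 0.0135 [ 0.686 -0.   ] tool [-0.0362 -0.0003]
[281.0468 261.6579] [ 20  20 342] 0.0195 [0.6857 0.0026] tool [-0.0335 -0.0003]
[299.9774 294.1208] [ 17  19 265] 0.0135 [ 0.7048 -0.0269] tool [-0.0652  0.015 ]
[299.9774 294.1208] [ 17  19 265] 0.0195 [ 0.704  -0.0235] tool [-0.0617  0.0146]
```

```bash
(python3 -m inch '[[[0.5,0,-2,0],[0,0,-2.5,0],[0,0,-2,0],[0,0,-1.2,0],[0,0,0,0],[0,0,0,0]]]';python3 -m inch '[[[0,0,-0.5,0],[0,0,-0.3,0],[0,0,0,0]]]';python3 -m inch '[[[0,0,-0.3,0],[0,0,0,0],[0,0,0,0]]]') | grep -E 'tcp_pos|force|open'
```

```text
tcp_pos: [0.6895, 0.0356, -0.0031]
wrist_force: [0.8, -0.2, 0.4]
opening: 0.0601
finger_force: 0.0
tcp_pos: [0.6894, 0.0355, -0.0115]
wrist_force: [-0.5, -0.8, -0.9]
opening: 0.0602
finger_force: 0.0
tcp_pos: [0.6889, 0.0355, -0.0153]
wrist_force: [-0.4, 0.1, 0.5]
opening: 0.0598
finger_force: 0.0
```

```bash
(python3 -m inch '[[[-0.1,0,-0.1,0],[0,0,0,0],[0,0,0,0],[0,0,0,0],[0,0,0,0],[0,0,0,0]]]' 0 50;python3 -m inch '[[[0,0,0,0],[0,0,0.5,0],[0,0,1,0],[0,0,2,0],[0,0,0,0],[0,0,0,0]]]') | grep -E 'tcp_pos|force|open'
python3 - <<'E'
from h import *
np.set_printoptions(precision=4,suppress=True);s=bot.get_state()
im=bot.get_image('wrist');cv2.imwrite('pics/raw_w14.png',im[:,:,::-1]);h=cv2.cvtColor(im,cv2.COLOR_RGB2HSV)
m=(h[...,2]<40).astype(np.uint8);k,l,st,ce=cv2.connectedComponentsWithStats(m)
for i in range(1,k):
    if 100<st[i,4]<6000 and ce[i][1]<300 and abs(ce[i][0]-282)<80: print(ce[i],st[i])
# bar end: wood mask column extents
w=((h[...,0]>8)&(h[...,0]<20)&(h[...,1]>110)&(h[...,2]>150)).astype(np.uint8)
for v in range(60,260,12):
    r=np.flatnonzero(w[v,200:380]);print(v,(r[0]+200,r[-1]+200,len(r)) if len(r) else None)
E
```

```text
tcp_pos: [0.6881, 0.0355, -0.016]
wrist_force: [-0.9, 0.9, 1.0]
opening: 0.0299
finger_force: 47.8
tcp_pos: [0.6896, 0.0355, 0.0213]
wrist_force: [1.0, -0.3, -0.2]
opening: 0.0294
finger_force: 47.7
[304.4903 139.0898] [ 288  122   34   36 1191]
[269.8945 211.7257] [ 252  194   36   37 1185]
60 None
72 None
84 None
96 None
108 (np.int64(252), np.int64(321), 69)
120 (np.int64(252), np.int64(321), 68)
132 (np.int64(252), np.int64(287), 35)
144 (np.int64(252), np.int64(287), 36)
156 (np.int64(253), np.int64(287), 33)
168 (np.int64(253), np.int64(320), 66)
180 (np.int64(253), np.int64(319), 67)
192 (np.int64(253), np.int64(319), 67)
204 (np.int64(288), np.int64(319), 32)
216 (np.int64(288), np.int64(318), 31)
228 (np.int64(288), np.int64(318), 31)
240 (np.int64(254), np.int64(318), 65)
252 (np.int64(254), np.int64(317), 64)
```

Gripped again, with the bar flat in the pads (checks symmetric, 34 px squares). Carry it to the tray.

```bash
(python3 -m inch '[[[0,0,1.5,0],[0,0,2.5,0],[0,0,2.5,0],[0,0,2.5,0],[0,0,2.5,0],[0,0,2.5,0],[0,0,1,0],[0,0,0,0]]]';python3 -m inch '[[[-1,1.5,0,6.8],[-1.75,2.7,0,6.85],[-1.75,2.7,0,6.85],[-1.75,2.7,0,6.85],[-1.75,2.7,0,6.85],[-1.75,2.7,0,6.85],[-1.75,2.7,0,6.85],[-1.75,2.7,0,6.85]]]';python3 -m inch '[[[-1.75,2.7,0,6.85],[-1.75,2.7,0,6.85],[-1.75,2.7,0,6.85],[-1.75,2.7,0,6.85],[-1.75,2.7,0,6.85],[-1.6,2.5,0,0],[0,0,0,0],[0,0,0,0]]]') | grep -E 'tcp_pos|force|open'
python3 - <<'E'
from h import *
np.set_printoptions(precision=4,suppress=True);s=bot.get_state();print(s['tcp_pos'],psi())
im=bot.get_image('wrist');cv2.imwrite('pics/raw_w15.png',im[:,:,::-1])
h=cv2.cvtColor(im,cv2.COLOR_RGB2HSV)
# dark tray (reddish, V<95) extents along row 120 and columns
m=((h[...,2]<100)&(h[...,1]>90)).astype(np.uint8);k,l,st,ce=cv2.connectedComponentsWithStats(m)
for i in range(1,k):
    if st[i,4]>1500:print(st[i],ce[i])
i=1+np.argmax(st[1:,4]);ys,xs=np.where(l==i)
P=np.array([pt('wrist',x,y,.022)[:2] for x,y in zip(xs[::20],ys[::20])])
print(P.min(0),P.max(0))
for v in (90,120,150,180,210):
    r=np.flatnonzero(m[v]);print(v,r[0],r[-1],pt('wrist',r[0],v,.022)[:2],pt('wrist',r[-1],v,.022)[:2])
E
```

```text
tcp_pos: [0.6893, 0.0355, 0.1719]
wrist_force: [0.1, 0.2, 0.7]
opening: 0.0297
finger_force: 47.8
tcp_pos: [0.5531, 0.2402, 0.1653]
wrist_force: [-0.4, 0.9, -0.6]
opening: 0.0295
finger_force: 47.8
tcp_pos: [0.4499, 0.3999, 0.1656]
wrist_force: [0.6, -1.0, -1.1]
opening: 0.0297
finger_force: 47.8
[0.4499 0.3999 0.1656] -173.53139601284101
[    0    92   529   328 30847] [271.68   292.6165]
[0.3467 0.0237] [0.8513 0.8278]
90 0 555 [0.3467 0.022 ] [0.2738 0.7185]
120 213 550 [0.3835 0.3226] [0.3142 0.7138]
150 214 335 [0.4128 0.3262] [0.4002 0.4434]
180 51 334 [0.4591 0.1231] [0.4297 0.4465]
210 44 332 [0.4977 0.1076] [0.4602 0.449 ]
```

```bash
(python3 -m inch '[[[1.2,-1.1,-1.5,0],[0,0,-2.5,0],[0,0,-2.5,0],[0,0,-2.5,0],[0,0,-2.5,0],[0,0,-2,0],[0,0,-1.5,0],[0,0,0,0]]]';python3 -m inch '[[[0,0,-0.5,0],[0,0,-0.3,0],[0,0,0,0]]]';python3 -m inch '[[[0,0,-0.3,0],[0,0,0,0],[0,0,0,0]]]';python3 -m inch '[[[0,0,-0.3,0],[0,0,0,0],[0,0,0,0]]]') | grep -E 'tcp_pos|force|open'
```

```text
tcp_pos: [0.4616, 0.3846, 0.0128]
wrist_force: [-0.8, 0.2, -0.7]
opening: 0.0297
finger_force: 47.8
tcp_pos: [0.4646, 0.3882, 0.0111]
wrist_force: [0.1, 0.3, -0.3]
opening: 0.0296
finger_force: 47.8
tcp_pos: [0.4642, 0.3888, 0.0084]
wrist_force: [-0.6, 0.2, -0.7]
opening: 0.0294
finger_force: 47.8
tcp_pos: [0.4637, 0.3885, 0.0046]
wrist_force: [-0.2, -0.8, -0.2]
opening: 0.0296
finger_force: 47.8
```

```bash
(python3 -m inch '[[[0,0,-0.3,0],[0,0,-0.3,0],[0,0,0,0],[0,0,0,0]]]';python3 -m inch '[[[0,0,-0.2,0],[0,0,0,0],[0,0,0,0]]]';python3 -m inch '[[[0,0,-0.2,0],[0,0,0,0],[0,0,0,0]]]';python3 -m inch '[[[0,0,-0.2,0],[0,0,0,0],[0,0,0,0]]]') | grep -E 'tcp_pos|wrist_force'
```

```text
tcp_pos: [0.4636, 0.3883, -0.0018]
wrist_force: [-1.1, -0.1, -0.6]
tcp_pos: [0.4638, 0.3885, -0.0034]
wrist_force: [0.5, -0.5, 0.1]
tcp_pos: [0.4638, 0.3884, -0.0054]
wrist_force: [-0.1, -0.2, -1.1]
tcp_pos: [0.4638, 0.3884, -0.0075]
wrist_force: [-0.2, -0.2, -0.7]
```

```bash
(python3 -m inch '[[[0,0,-0.2,0],[0,0,0,0],[0,0,0,0]]]';python3 -m inch '[[[0,0,-0.2,0],[0,0,0,0],[0,0,0,0]]]';python3 -m inch '[[[0,0,-0.2,0],[0,0,0,0],[0,0,0,0]]]') | grep -E 'tcp_pos|wrist_force'
```

```text
tcp_pos: [0.4638, 0.3884, -0.0095]
wrist_force: [0.2, -1.1, -1.0]
tcp_pos: [0.4642, 0.3887, -0.0102]
wrist_force: [-1.8, -1.7, 5.6]
tcp_pos: [0.4642, 0.3887, -0.0104]
wrist_force: [-4.0, -3.4, 12.3]
```

```bash
(python3 -m inch '[[[0,0,0.2,0],[0,0,0,0],[0,0,0,0],[0,0,0,0],[0,0,0.5,0],[0,0,1.5,0],[0,0,2.5,0],[0,0,2.5,0]]]' 60;python3 -m inch '[[[0,0,2.5,0],[0,0,2.5,0],[0,0,2.5,0],[0,0,2.5,0],[0,0,2,0],[0,0,0,0],[0,0,0,0]]]') | grep -E 'tcp_pos|force|open|clock'
python3 - <<'E'
from h import *
np.set_printoptions(precision=4,suppress=True)
def blobs(n,im,box,amin,amax,th):
    h=cv2.cvtColor(im,cv2.COLOR_RGB2HSV);m=(h[...,2]<th).astype(np.uint8);k,l,st,ce=cv2.connectedComponentsWithStats(m)
    return [ce[i] for i in range(1,k) if box[0]<ce[i][0]<box[2] and box[1]<ce[i][1]<box[3] and amin<st[i,4]<amax]
w=bot.get_image('wrist');cv2.imwrite('pics/raw_w16.png',w[:,:,::-1])
for c in blobs('wrist',w,(180,60,380,330),80,1500,45):print('w',c,pt('wrist',*c,.024))
s=bot.get_image('scene');cv2.imwrite('pics/raw_s16.png',s[:,:,::-1])
h=cv2.cvtColor(s,cv2.COLOR_RGB2HSV);m=((h[...,2]>120)&(h[...,0]>8)&(h[...,0]<22)).astype(np.uint8)
for p in([.4637,.39,.024],[.53,.397,.024],[.395,.383,.024]):
    u,v=proj('scene',p);print('scene',u,v,s[int(v)-2:int(v)+3,int(u)-2:int(u)+3].mean((0,1)))
# unchanged things since s0
a=cv2.imread('pics/raw_scene0.png')[:,:,::-1].astype(int);d=(np.abs(a-s).max(2)>45).astype(np.uint8)
k,l,st,ce=cv2.connectedComponentsWithStats(d)
for i in range(1,k):
    if st[i,4]>25:print('chg',st[i])
a=cv2.imread('pics/raw_s12.png')[:,:,::-1].astype(int);print('tubes vs shut',(np.abs(a-s).max(2)>40)[205:260,300:365].sum())
E
```

```text
clock: 58.15
tcp_pos: [0.463, 0.3879, 0.0581]
wrist_force: [0.0, 0.1, -0.1]
opening: 0.0516
finger_force: 0.0
clock: 58.73
tcp_pos: [0.4646, 0.389, 0.1804]
wrist_force: [-0.6, -0.4, -0.4]
opening: 0.051
finger_force: 0.0
w [306.8178 238.7472] [0.5104 0.4187 0.024 ]
w [285.7083 130.0556] [0.4002 0.3838 0.024 ]
w [270.5 160. ] [0.4317 0.372  0.024 ]
w [285.5 189. ] [0.4595 0.3902 0.024 ]
w [270.6034 216.905 ] [0.4905 0.3781 0.024 ]
w [285.2236 243.5404] [0.5183 0.3965 0.024 ]
scene 472.7351034408375 291.72616122022293 [70.2 53.2 32.6]
scene 467.55303889162224 315.45994572337213 [144.32 108.12  58.28]
scene 477.84146851221374 268.86014251433926 [114.16  84.88  47.32]
chg [  359     0   201   254 22206]
chg [185   4  53  42 848]
chg [418  86   8  22  55]
chg [379 108  46  16 215]
chg [399 144   8   5  30]
chg [172 220  55  27 283]
chg [186 220   8   6  34]
chg [314 220  14  12  53]
chg [206 228   8   6  35]
chg [347 235  12   5  35]
chg [458 263  24  59 696]
tubes vs shut 53
```

```bash
python3 - <<'E'
from h import *
a=cv2.imread('pics/raw_s12.png').astype(int);s=cv2.imread('pics/raw_s16.png')
ys,xs=np.where((np.abs(a-s).max(2)>40)[205:260,300:365]);print(xs.min()+300,xs.max()+300,ys.min()+205,ys.max()+205)
print((ys+205<213).sum())
print(bot.close_job())
E
```

```text
343 356 205 210
53
the job is handed in; nothing more can be done
None
```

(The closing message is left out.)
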